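# Lay out two cooking kits on the rooftop counter

### The job

Make up two cooking kits. On the blue tray, stand the orange saucepan in the middle of the large mark with the steel measuring cup standing inside it, the cup's handle turned a quarter turn (either way) from the pan's handle, and the red-lidded jar in the middle of the small mark; on the wooden tray, stand the white bowl in the middle of the large mark and the green-lidded jar in the middle of the small one. Everything ends upright and let go, and the yellow-lidded jar and the spoon holder stay where they are.

Things in the scene. Friction and masses are not known exactly. Their poses are not given: they have to be found in the camera images.
- tray_blue: blue serving tray, fixed, 150 (x) by 260 (y) mm, floor 6 mm and low lip 10 mm above the counter. Origin at the centre of its underside, z up. Two flat white round marks on it: a large one (82 mm across) centred at x = 0, y = +62 mm, and a small one (56 mm across) at x = 0, y = -62 mm, in the tray's own frame.
- tray_wood: light wooden serving tray, fixed, 150 (x) by 260 (y) mm, floor 6 mm and low lip 10 mm above the counter. Origin at the centre of its underside, z up. Two flat black round marks on it: a large one (82 mm across) centred at x = 0, y = -62 mm, and a small one (56 mm across) at x = 0, y = +62 mm, in the tray's own frame.
- saucepan_mid (a point): small orange saucepan, straight round pot 68 mm across outside, 62 mm inside, 34 mm tall, inner floor 3 mm above its base, 150 g; origin on the pot's axis 17 mm above its base, z up, x along its straight dark handle (28 mm above the base, 14 mm wide, 6 thick, ends 89 mm from the axis). Can be held across the outside of the pot, square to the handle.
- cup_mid (a point): tall steel measuring cup, straight and round, 42 mm across, 70 mm tall, 100 g; origin on its axis 35 mm above its base, z up, x along its black handle (62 mm above the base, 10 mm wide, 5 thick, ends 72 mm from the axis). In the saucepan it has 10 mm to spare all round and stands 39 mm above the rim: hold it by its top 25 mm, square to the handle, to keep the fingers above the pan.
- bowl_mid (a point): small white enamel bowl with a navy rim, nearly straight sided, 66 mm across outside (60 mm at the base), 42 mm tall (44 with the rim bead), about 120 g; origin on its axis 21 mm above its base, z up.
- jar_red_mid (a point): round spice jar, pale body with a red screw lid; 42 mm across (lid 43 mm), 85 mm tall, the lid being the top 21 mm; about 130 g, origin at its centre half-way up (42.5 mm above its base), z up along its axis.
- jar_green_mid (a point): round spice jar, pale body with a green screw lid; 42 mm across (lid 43 mm), 85 mm tall, the lid being the top 21 mm; about 130 g, origin at its centre half-way up (42.5 mm above its base), z up along its axis.
- jar_yellow_mid (a point): round spice jar, pale body with a yellow screw lid; 42 mm across (lid 43 mm), 85 mm tall, the lid being the top 21 mm; about 130 g, origin at its centre half-way up (42.5 mm above its base), z up along its axis. Spare stock: stays where it is.
- holder: pale green plastic spoon holder with spoons, standing loose at the front right, beside a tray; tub 84 mm across, 110 mm tall, spoons up to about 165 mm high; origin at the centre of its underside. Stays where it is.
There are look-alikes about, which are no part of the job. Leave any purple look-alike of the part that bears jar_green_mid alone.

How it is judged:
At the end, for the whole second after the job is handed in: Pan and red jar on the blue tray's large and small marks, bowl and green jar on the wooden tray's, each resting there within 14 mm in x and y; cup on the pan's floor (heights within 6 mm), axes within 14 mm, handles 60 to 120 degrees apart; all five upright within 0.15 rad, at rest (x of saucepan_mid in the frame of tray_blue between -0.014 and 0.014 m and y of saucepan_mid in the frame of tray_blue between 0.048 and 0.076 m and z of saucepan_mid in the frame of tray_blue between 0.017 and 0.029 m and x of jar_red_mid in the frame of tray_blue between -0.014 and 0.014 m and y of jar_red_mid in the frame of tray_blue between -0.076 and -0.048 m and z of jar_red_mid in the frame of tray_blue between 0.0425 and 0.0545 m and x of bowl_mid in the frame of tray_wood between -0.014 and 0.014 m and y of bowl_mid in the frame of tray_wood between -0.076 and -0.048 m and z of bowl_mid in the frame of tray_wood between 0.021 and 0.033 m and x of jar_green_mid in the frame of tray_wood between -0.014 and 0.014 m and y of jar_green_mid in the frame of tray_wood between 0.048 and 0.076 m and z of jar_green_mid in the frame of tray_wood between 0.0425 and 0.0545 m and horizontal distance between cup_mid and saucepan_mid below 0.014 m and z of cup_mid in the frame of saucepan_mid between 0.015 and 0.027 m and angle between the x axis of cup_mid and the x axis of saucepan_mid, either way round above 1.05 rad and angle between each of saucepan_mid, cup_mid, bowl_mid, jar_red_mid, jar_green_mid's own z axis and vertical below 0.15 rad and linear speed of each of saucepan, cup, bowl, jar_red, jar_green below 0.02 m/s and angular speed of each of saucepan, cup, bowl, jar_red, jar_green below 0.2 rad/s); the robot touches nothing.
It fails at once if the yellow-lidded jar is shifted or knocked over (distance of jar_yellow_mid from where it was at the start of the episode above 0.02 m or angle between jar_yellow_mid's own z axis and vertical above 0.3 rad).
It fails at once if the spoon holder is shifted or knocked over (distance of holder from where it was at the start of the episode above 0.02 m or angle between holder's own z axis and vertical above 0.3 rad).
It also fails if it takes over 128 s, if anything falls off the work surface, if the arm or the gripper's body presses on something with over 40 N, if the wrist force passes 120 N, or if a joint passes its speed limit or range.

### The arm

A 7-joint arm with a two-finger parallel gripper is mounted at the origin on the work surface. World frame = base frame: x ahead of the robot, y to its left, z up, the work surface at z = 0. Lengths are in m, angles in rad, forces in N, time in s.
With the tool pointing down it reaches from about 0.425 to 0.875 m from the base axis. Payload 4.7 kg.
Tool frame: the origin (TCP) lies at the very end of the fingers, on their centre line; the grasp point (between the pads) lies 19 mm behind it; z points along the fingers, y is the direction in which the jaws open and shut (so a half turn about z gives the same grasp; the last joint's range is limited). The gripper opens to 87 mm and grips with 3 to 60 N. Pads are 19 mm wide; open, the fingers measure 117 mm over their backs; the gripper's body (75 mm by 190 mm) begins 51 mm behind the grasp point.
Start: joints at [1.229, 0.321, -0.07, 1.45, 0.023, 1.371, -0.057], TCP at [0.226, -0.609, 0.223] pointing down, gripper open.
Joint ranges: [-2.86, 2.86], [-0.3, 2.09], [-1.38, 1.24], [0.06, 2.45], [-1.56, 4.7], [0.09, 2.05], [-2.69, 2.69]. Speed limits (rad/s): [2.57, 2.57, 3.14, 3.14, 3.14, 3.14, 3.14].

### API

Orientations are given as a rotation vector (axis times angle).
In Python, from workcell import monitor, snapshot, get_calibration, manip gives the robot as it stands.
- The arm moves only by the tool step_arm, never from a script. Its argument "rows" is one flat list of numbers, 7 for each row, row after row: the turn, a rotation vector about the tool's x, y, z in degrees, then the shift along the tool's x, y, z in m, then the closure, from 0 (fully open) to 1 (shut). In form: [ax, ay, az, x, y, z, grip, ax, ay, az, x, y, z, grip, ...]. A call has 1 to 8 rows; each row shifts and turns the pose as measured when the row begins, along the tool's axes as they then stand; what a row does not reach is not made up. A row lasts 1/8 s, in which the tool goes at most 62.5 mm and 10.7 degrees, less where a joint would pass 70% of its speed; a pose out of reach is approached as far as the arm can. A call is refused whole if a number of a shift passes 0.0625 or a number of a turn 10.7, either way. A call with a gripper value outside its range is refused whole. The fingers move at their own pace and stop on an object; "newtons" is the grip in N (left out, the last holds). Time passes only in rows, so rows that do not move let the fingers close. It gives the time, the measured TCP pose, the force and the opening at its end, in the units of the state.
- monitor.state(): the state, without advancing time (a new reading comes with each control period).
- snapshot(name): name is "side" or "top"; returns (picture, depth): 420x560x3 uint8, red, green, blue; 420x560 float32, m along the optical axis (not along the pixel's ray), 0 where there is no reading.
- get_calibration(name): a dict with "vertical_fov" (degrees; the focal length in pixels is half the picture's height over the tangent of half this angle, whatever the lens; pixels are square), "cx", "cy" (the principal point, pixels), "dist_coeffs" ([k1, k2, p1, p2, k3] as OpenCV has them; the pictures are not rectified), "rvec" (rotation vector, rad) and "tvec" (3), from world to camera coordinates, as OpenCV has them. Camera axes: x right, y down, z forward; pixel columns grow to the right and rows downward; lengths in m; the calibration is good to about 2 mm. A picture is of the moment at which its call begins. get_calibration takes no time and is no camera call.
- manip.close_job(): hands the job in, once; it reports no verdict.
The state is a dict: "time": time; "q": joint angles; "joint_vel": joint speeds; "joint_torque": joint torques, N m; "tool_pos": TCP position; "tcp_rot": TCP orientation; "force": force on the tool from outside, world axes, zero at the start; "torque": the same for the moment, N m; "width": finger opening in m.
Only numpy, scipy, OpenCV 4.12 (cv2) and the standard library are available. Lean on these libraries where they do the work, as an engineer would, in place of code of your own. Each camera call takes 0.05 s, during which the arm holds its last target.

## Working session

There is one attempt and no reset: what is moved stays moved. The work goes in short steps, Python scripts to look and compute and a tool call to move; the robot and the scene stay as the last step left them, time stands still between calls to the robot, and variables do not carry over. Pictures are saved under pics/ and viewed, and the job is handed in when it is done.

Besides the shell and the picture viewer there is one more tool, called after ">>>" as name(argument=value, ...) on one line, values as JSON. step_arm: Moves the arm, as the interface text tells. Its arguments: {"type":"object","properties":{"rows":{"type":"array"},"newtons":{"type":"number"}},"required":["rows"]}

```bash
mkdir -p pics; ls; python3 - <<'E'
from workcell import monitor, snapshot, get_calibration, manip
import cv2, numpy as np
print(monitor.state())
for n in("top","side"):
    c=get_calibration(n);print(n,c)
    p,d=snapshot(n)
    cv2.imwrite(f"pics/{n}0.png",p[:,:,::-1]);np.save(f"{n}0.npy",d)
E
```

```text
pics
{'time': 0.0, 'q': array([ 1.22912775,  0.3218124 , -0.07006398,  1.45169102,  0.02260461,
        1.37077541, -0.05690818]), 'joint_vel': array([ 4.11771400e-05, -1.39479550e-03,  1.29224702e-03, -1.99378891e-04,
        3.07461798e-04,  5.62825884e-04,  8.76354209e-04]), 'joint_torque': array([-4.85949731e-04, -4.91293502e+01, -4.04026229e-01, -3.12523592e+01,
       -6.37664529e-02,  4.39361797e-02,  1.47004666e-04]), 'tool_pos': array([ 0.22614869, -0.60879978,  0.22146018]), 'tcp_rot': array([-3.09019992e+00, -5.55576671e-01,  6.95790401e-04]), 'force': array([ 0.76096359, -0.41965502, -0.1380518 ]), 'torque': array([ 0.02007656,  0.04989769, -0.02569342]), 'width': 0.08705994357366223}
top {'vertical_fov': 57.890433191083346, 'cx': 279.5467353471791, 'cy': 212.54913384680896, 'dist_coeffs': array([-0.02045579,  0.        ,  0.        ,  0.        ,  0.        ]), 'rvec': array([ 2.18743504, -2.2007401 ,  0.10701582]), 'tvec': array([-0.04973256,  0.49998623,  0.96789513])}
side {'vertical_fov': 48.597367569631615, 'cx': 273.4127172153287, 'cy': 215.3871594849554, 'dist_coeffs': array([0.00565337, 0.        , 0.        , 0.        , 0.        ]), 'rvec': array([ 0.89039172, -2.32831228,  1.30833991]), 'tvec': array([0.35299872, 0.23808781, 0.87485047])}
```

View pics/top0.png

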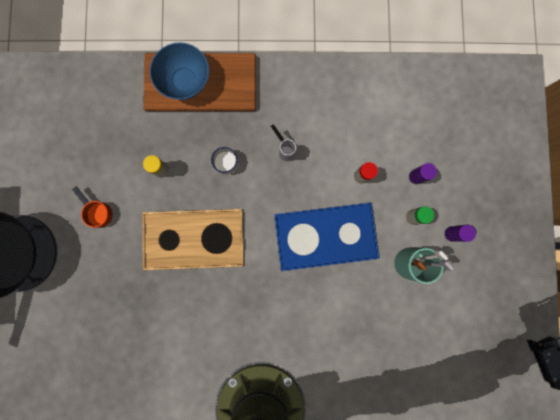

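View pics/side0.png

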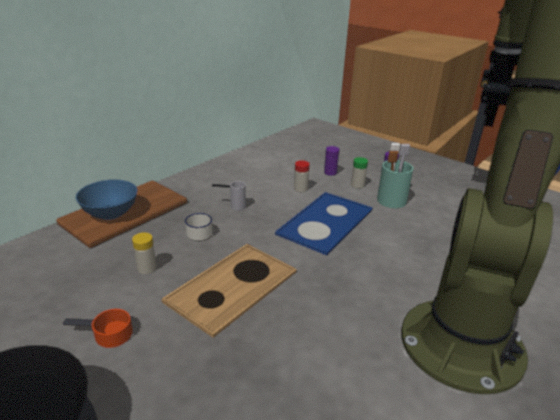

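The top view (image up = +x, left = +y) shows the pan at (96,214), yellow jar (152,164), bowl (224,160), cup (288,149), red jar (369,171), green jar (426,215), two purple look-alikes (427,172) and (462,233), and the holder (426,262). The wood tray is centred near (193,239) and the blue tray near (327,236).

```bash
cat > h.py <<'E'
import cv2, numpy as np
from workcell import monitor, snapshot, get_calibration, manip
from scipy.spatial.transform import Rotation as Rr
def cal(n):
    c=get_calibration(n);f=210/np.tan(np.radians(c["vertical_fov"])/2)
    K=np.array([[f,0,c["cx"]],[0,f,c["cy"]],[0,0,1]]);R=cv2.Rodrigues(c["rvec"])[0]
    return K,c["dist_coeffs"],R,c["tvec"]
def plane(n,uv,z):
    K,D,R,t=cal(n);uv=np.asarray(uv,float).reshape(-1,1,2)
    r=cv2.undistortPoints(uv,K,D)[:,0];r=np.c_[r,np.ones(len(r))]@R
    c=-R.T@t
    s=(z-c[2])/r[:,2];return c+r*s[:,None]
def cloud(n,d):
    K,D,R,t=cal(n);v,u=np.mgrid[:420,:560];uv=np.stack([u,v],-1).reshape(-1,1,2).astype(float)
    r=cv2.undistortPoints(uv,K,D)[:,0];r=np.c_[r,np.ones(len(r))]
    return ((r*d.reshape(-1,1)-t)@R).reshape(420,560,3)
def proj(n,P):
    K,D,R,t=cal(n);return cv2.projectPoints(np.asarray(P,float).reshape(-1,3),cv2.Rodrigues(R)[0],t,K,D)[0][:,0]
def st():
    s=monitor.state();R=Rr.from_rotvec(s["tcp_rot"]).as_matrix()
    print("t",round(s["time"],3),"tcp",s["tool_pos"].round(4),"yaw(x axis)",np.degrees(np.arctan2(R[1,0],R[0,0])).round(1),"z",R[:,2].round(3),"F",s["force"].round(1),"w",round(s["width"],4),"q",s["q"].round(2))
def go(x,y,z,yaw):
    """shift in the tool axes to reach target, and turn about tool z (deg)"""
    s=monitor.state();R=Rr.from_rotvec(s["tcp_rot"]).as_matrix()
    d=R.T@(np.array([x,y,z])-s["tool_pos"])
    a=np.degrees(np.arctan2(R[1,0],R[0,0])); dz=-((yaw-a+180)%360-180)
    print("shift",d.round(4),"turn z",dz.round(1))
E
cat > seg.py <<'E'
from h import *
def run(p,d):
    P=cloud("top",d);hsv=cv2.cvtColor(p,cv2.COLOR_RGB2HSV)
    def cen(name,lo,hi,box,z=None):
        m=cv2.inRange(hsv,lo,hi);mm=np.zeros_like(m);x0,y0,x1,y1=box;mm[y0:y1,x0:x1]=m[y0:y1,x0:x1]
        n,l,s,c=cv2.connectedComponentsWithStats(mm)
        k=1+np.argmax(s[1:,4]);q=l==k
        cc=c[k];Z=np.median(P[q][:,2]) if z is None else z
        print(name,"n",s[k,4],"px",cc.round(1),"bbox",s[k,:4],"medZ",np.median(P[q][:,2]).round(4),"xy",plane("top",cc,Z)[0].round(4))
        return q
    cen("yellow",(18,120,80),(35,255,255),(135,140,180,190),.085)
    cen("red",(0,150,80),(8,255,255),(350,150,390,190),.085)
    cen("green",(45,120,50),(80,255,255),(405,200,440,227),.085)
    cen("bigW",(0,0,20*0),(180,255,60),(195,215,240,260),.006)
    cen("smW",(0,0,0),(180,255,60),(150,222,190,255),.006)
    cen("bigB",(0,0,120),(180,70,255),(280,215,325,260),.006)
    cen("smB",(0,0,120),(180,70,255),(330,215,370,255),.006)
    def hgt(name,box,zlo,zhi):
        m=np.zeros((420,560),bool);x0,y0,x1,y1=box;m[y0:y1,x0:x1]=1
        m&=(P[...,2]>zlo)&(P[...,2]<zhi);a=P[m]
        c,r=cv2.minEnclosingCircle(a[:,:2].astype(np.float32))
        print(name,len(a),"zmax",a[:,2].max().round(3),"mean",a.mean(0).round(4),"circ",np.round(c,4),round(r,4));return a
    return P,hgt
if __name__=="__main__":
    p=cv2.imread("pics/top0.png")[:,:,::-1].copy();d=np.load("top0.npy");P,hgt=run(p,d)
    hgt("bowl",(205,140,245,180),.035,.06)
    hgt("pan",(78,195,115,232),.027,.045)
    hgt("panall",(60,175,115,232),.02,.045)
    hgt("cup",(262,120,300,165),.055,.09)
    hgt("holder",(390,235,455,290),.08,.12)
    hgt("purp1",(405,155,440,190),.075,.1);hgt("purp2",(440,220,480,245),.075,.1)
    hgt("redj",(350,150,385,190),.075,.1);hgt("greenj",(405,200,440,227),.075,.1);hgt("yel",(135,140,180,190),.075,.1)
    for n,b in(("pan",(60,175,130,240)),("cup",(255,110,320,170)),("bowl",(195,130,255,190)),("jars",(350,145,490,300))):
        x0,y0,x1,y1=b;cv2.imwrite(f"pics/c_{n}.png",cv2.resize(p[y0:y1,x0:x1,::-1],None,fx=5,fy=5,interpolation=cv2.INTER_NEAREST))
E
python3 seg.py; python3 -c "
from h import *;st()"
```

```text
yellow n 270 px [151.8 163.8] bbox [143 155  18  19] medZ 0.0837 xy [0.6155 0.2594 0.085 ]
red n 254 px [368.4 170.6] bbox [359 162  19  18] medZ 0.0837 xy [ 0.5971 -0.2707  0.085 ]
green n 252 px [424.3 214.6] bbox [415 207  19  16] medZ 0.0835 xy [ 0.4877 -0.4064  0.085 ]
bigW n 674 px [216.2 238. ] bbox [202 224  29  29] medZ 0.0057 xy [0.4347 0.1129 0.006 ]
smW n 291 px [168.7 239.7] bbox [159 231  20  19] medZ 0.0059 xy [0.4312 0.2367 0.006 ]
bigB n 789 px [302.9 239. ] bbox [288 224  31  31] medZ 0.0056 xy [ 0.4307 -0.1139  0.006 ]
smB n 375 px [349.2 233.2] bbox [339 223  22  22] medZ 0.0055 xy [ 0.4451 -0.2365  0.006 ]
bowl 132 zmax 0.047 mean [0.6369 0.0912 0.0415] circ [0.6363 0.0901] 0.0338
pan 197 zmax 0.037 mean [0.5095 0.4303 0.0315] circ [0.5092 0.4299] 0.0496
panall 335 zmax 0.037 mean [0.5158 0.4355 0.0294] circ [0.5203 0.436 ] 0.062
cup 168 zmax 0.072 mean [ 0.6788 -0.0604  0.0646] circ [ 0.6822 -0.0591] 0.0461
holder 469 zmax 0.119 mean [ 0.3639 -0.3932  0.0992] circ [ 0.3652 -0.3959] 0.0419
purp1 231 zmax 0.088 mean [ 0.5965 -0.4196  0.0833] circ [ 0.5968 -0.4209] 0.021
purp2 251 zmax 0.088 mean [ 0.4425 -0.5103  0.0833] circ [ 0.442  -0.5116] 0.0222
redj 237 zmax 0.089 mean [ 0.5988 -0.2715  0.0837] circ [ 0.5996 -0.2721] 0.0216
greenj 249 zmax 0.089 mean [ 0.4883 -0.409   0.0834] circ [ 0.4884 -0.4104] 0.0222
yel 255 zmax 0.089 mean [0.6165 0.2606 0.0835] circ [0.6177 0.2613] 0.0221
t 0.1 tcp [ 0.2262 -0.6089  0.2216] yaw(x axis) 20.4 z [-0.001  0.002 -1.   ] F [-0.3 -0.6  0.1] w 0.0869 q [ 1.23  0.32 -0.07  1.45  0.02  1.37 -0.06]
```

View pics/c_pan.png

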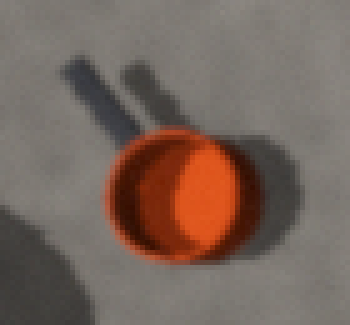

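View pics/c_cup.png

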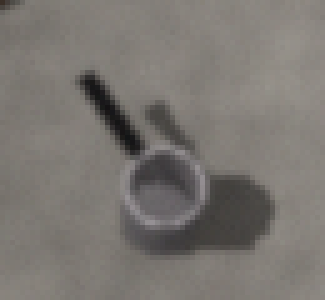

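View pics/c_jars.png

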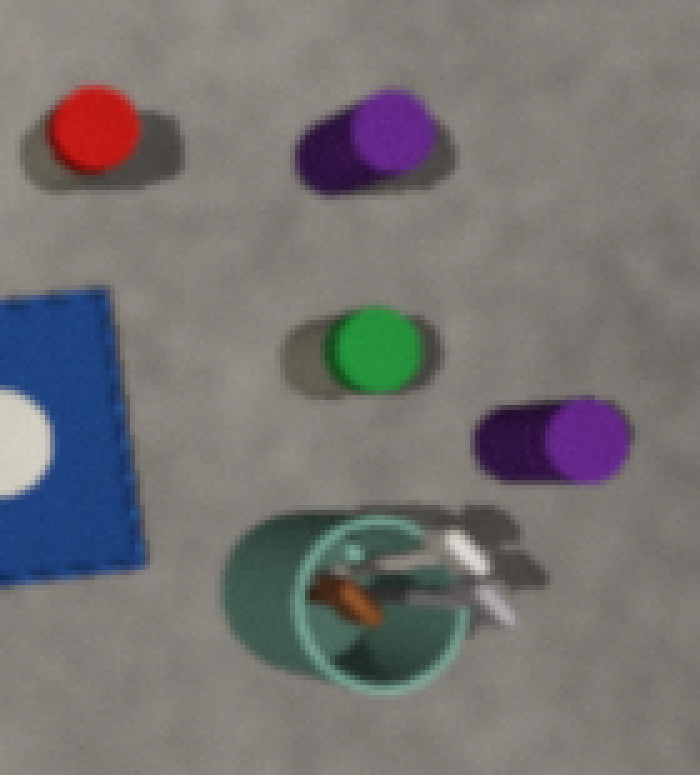

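```bash
cat > ring.py <<'E'
from seg import *
from scipy.optimize import least_squares
p=cv2.imread("pics/top0.png")[:,:,::-1].copy();d=np.load("top0.npy");P=cloud("top",d);g=cv2.GaussianBlur(cv2.cvtColor(p,cv2.COLOR_RGB2GRAY).astype(np.float32),(0,0),.8)
hsv=cv2.cvtColor(p,cv2.COLOR_RGB2HSV)
# pan: orange mask, ellipse; handle: depth points
m=cv2.inRange(hsv,(0,130,60),(15,255,255));m[:,:75]=0;m[:,120:]=0;m[:190]=0;m[240:]=0
c=max(cv2.findContours(m,0,1)[0],key=cv2.contourArea)
print("pan fit circ px",cv2.minEnclosingCircle(c),plane("top",cv2.minEnclosingCircle(c)[0],.034))
def handle(box,zlo,zhi,cx,cy,rmin):
    M=np.zeros((420,560),bool);x0,y0,x1,y1=box;M[y0:y1,x0:x1]=1
    M&=(P[...,2]>zlo)&(P[...,2]<zhi);a=P[M];v=a[:,:2]-[cx,cy];r=np.hypot(*v.T);v=v[r>rmin]
    u=v.mean(0);print("handle",len(v),np.degrees(np.arctan2(u[1],u[0])),"rmax",r.max())
handle((60,175,115,232),.02,.045,.5045,.4255,.045)
handle((262,120,300,165),.055,.09,.669,-.067,.03)
E
python3 ring.py
python3 - <<'E'
import sys;sys.path.insert(0,'.')
from h import *
d=np.load("top0.npy");P=cloud("top",d)
for n,b,zl,zh in(("pan",(60,175,130,240),.015,.05),("cup",(260,115,305,170),.03,.09)):
    x0,y0,x1,y1=b
    Z=(P[y0:y1,x0:x1,2]*1000).astype(int)
    print(n,x0,y0)
    for r in Z[::2,::2]: print(" ".join(f"{v:3d}" for v in r))
E
```

```text
pan fit circ px ((96.05882263183594, 214.7794189453125), 15.525952339172363) [[0.49532095 0.41459906 0.034     ]]
handle 82 39.02736606762123 rmax 0.08089538131305957
handle 57 34.124440224696556 rmax 0.061435586967645985
pan 60 175
  0   0  -2   0   0   0   0  -1  -1  -1   2  -3   0   0   0   0  -2  -1  -3   1   0  -2  -2   0   0   2   0   0  -1  -3  -2  -1   0   1  -4
 -2   0   0  -1  -3  -2  -1   0  -1   0  -1   0   0   2   0   3   0  -1  -2  -1   0   0  -2   0   0   2   0   0  -1  -1   1  -1  -3   0   0
  0   0  -1   1   2   0   0   0  -1   0   0  -4   0   3  -2  -1  -1  -2  -2   1   0  -1   0   0   2  -1   0  -1   0   1   0  -1  -1  -4   1
  2  -2   0   1   0  -1  -1   0  -2   0  -2   2   0   0  -1   0   0   1   0   0  -3  -4  -1   0  -2  -1  -2  -3   1  -1  -2  -3   0   0  -1
 -2  -1   1   0  -3  -1  -1  -1  -2  -2  -1   0   0  -1   0   0   0  -2   0  -2   1   0  -1  -1 1003   0   0   0  -2  -2  -4   0   0  -3  -3
 -1  -1   0  -3   0  -1   0   0  -3  -3  -2   0  -1   0   1   0   2  -3  -1  -1  -2   0   0   0  -1  -1   0  -2   1  -1   0  -1   0   0   1
  1   0  -1   0  -1   0   
[... 5650 characters left out ...]
   0  21  45  59  65  67  64  52   0  -3  -1   2  -2  -1
  1   1   0   0  -4  -1  -1  -3   1  -1   7  28  36  42  44  39  22   0  -3   0   0  -1  -2
  1   0   0   0  -2  -2   0  -1   0   0  -1   2  17  23  20   8  -1  -3  -3  -1   0   0  -1
 -1   0   0   0   0   2  -2   2   2  -2   1   0  -2   2   2   0  -1   1  -2   2   0   1   0
  1   1  -1   0  -2   0   0  -1  -1   0  -2   3   1   0  -3  -1   2  -3  -1  -1   2  -1  -2
 -3   0   0   0   0  -1   0   1   0   0  -1  -3  -3   0  -2   1   0  -2   0   2   1   0  -3
 -1   0   0   0  -2   1   0  -3   0  -3   0   0   0   0   0  -1  -2   3   0   0  -1   0  -2
 -2   0  -2  -2   2   0  -1   0   0  -1   3   0  -1  -1   1   0   0   0  -1   0  -4  -1   0
```

```bash
cat > fit.py <<'E'
from h import *
from scipy.optimize import minimize
def circ(x,y,z,r,n=40):
    a=np.linspace(0,2*np.pi,n,endpoint=False);return np.c_[x+r*np.cos(a),y+r*np.sin(a),np.full(n,z)]
def render(polys,S=4,box=None):
    x0,y0,x1,y1=box;im=np.zeros(((y1-y0)*S,(x1-x0)*S),np.uint8)
    for P in polys:
        uv=proj(CAM,P);uv=(uv+.5-[x0,y0])*S-.5
        h=cv2.convexHull(uv.astype(np.float32))
        cv2.fillConvexPoly(im,np.round(h*16).astype(np.int32),255,shift=4)
    return cv2.resize(im,(x1-x0,y1-y0),interpolation=cv2.INTER_AREA)/255.
CAM="top"
H=.008
def handlebox(x,y,a,r0,r1,w,zt,zb):
    c,s=np.cos(a),np.sin(a);u=np.array([[r,t,z] for r in(r0,r1) for t in(-w/2,w/2) for z in(zb,zt)])
    return np.c_[x+u[:,0]*c-u[:,1]*s,y+u[:,0]*s+u[:,1]*c,u[:,2]]
def model(kind,v,z0):
    x,y=v[:2];C=lambda z,r:circ(x,y,z0+z,r)
    hb=max(H-z0,0)
    if kind=="jar":return [np.r_[C(hb,.021),C(.064,.021),C(.064,.0215),C(.085,.0215)]]
    if kind=="bowl":return [np.r_[C(hb,.0305),C(.044,.033)]]
    if kind=="pan":return [np.r_[C(hb,.034),C(.034,.034)],handlebox(x,y,v[2],.03,.089,.014,z0+.031,z0+.025)]
    if kind=="cup":return [np.r_[C(hb,.021),C(.070,.021)],handlebox(x,y,v[2],.018,.072,.010,z0+.0645,z0+.0595)]
    if kind=="holder":return [np.r_[C(hb,.042),C(.110,.042)]]
def fit(kind,d,P,v0,z0=0,m=30,exclude=None,lo=None):
    uv=proj(CAM,np.array([[v0[0],v0[1],.04]]))[0];m=int(m)
    box=(int(max(uv[0]-m,0)),int(max(uv[1]-m,0)),int(min(uv[0]+m,560)),int(min(uv[1]+m,420)))
    x0,y0,x1,y1=box;Z=P[y0:y1,x0:x1,2]
    M=((Z>(lo or H-.001))&(Z<.2)).astype(np.uint8)
    M=cv2.medianBlur(M*255,3)
    n,l,s,c=cv2.connectedComponentsWithStats(M)
    M0=render(model(kind,v0,z0),box=box)
    k=1+np.argmax([(M0*(l==i)).sum() for i in range(1,n)]);M=(l==k).astype(float)
    filled=cv2.drawContours(np.zeros(M.shape,np.uint8),cv2.findContours(M.astype(np.uint8),0,1)[0],-1,1,-1).astype(float)
    sc=np.array([.003,.003,.06][:len(v0)])
    f=lambda v:np.sum((render(model(kind,np.array(v0)+v*sc,z0),box=box)-filled)**2)
    best=None
    v=np.zeros(len(v0))
    for it in range(3):
        S=np.vstack([v]+[v+e*(2 if it==0 else 1) for e in np.eye(len(v0))])
        r=minimize(f,v,method="Nelder-Mead",options=dict(initial_simplex=S,xatol=.02,fatol=.1));v=r.x
    out=np.array(v0)+v*sc
    print(kind,out.round(4),"deg %.1f"%np.degrees(out[2]) if len(out)>2 else "","res",round(r.fun,1),"of",filled.sum())
    return out
E
cat > f0.py <<'E'
import fit;from fit import *
for cam in("top","side"):
    fit.CAM=cam;d=np.load(cam+"0.npy");P=cloud(cam,d);print(cam)
    big=45 if cam=="top" else 60
    for nm,k,v in [("pan","pan",[.497,.415,.64]),("cup","cup",[.667,-.067,.65]),("bowl","bowl",[.637,.09]),("red","jar",[.598,-.271]),("green","jar",[.488,-.408]),("yel","jar",[.616,.26]),("p1","jar",[.596,-.42]),("p2","jar",[.442,-.511]),("holder","holder",[.364,-.396])]:
        print(nm,end=" ");fit.fit(k,d,P,v,m=big)
E
python3 f0.py
```

```text
top
pan Traceback (most recent call last):
  File "f0.py", line 6, in <module>
    print(nm,end=" ");fit.fit(k,d,P,v,m=big)
                      ^^^^^^^
AttributeError: 'function' object has no attribute 'fit'
```

```bash
sed -i 's/^import fit;from fit import \*/import fit as F;from fit import */; s/fit\.CAM/F.CAM/; s/fit\.fit(/F.fit(/' f0.py; python3 f0.py
```

```text
top
pan pan [0.4981 0.4203 0.6874] deg 39.4 res 364.2 of 446.0
cup cup [ 0.6611 -0.0724  0.5835] deg 33.4 res 12.9 of 373.0
bowl bowl [0.6347 0.0897]  res 16.8 of 587.0
red jar [ 0.599  -0.2719]  res 11.1 of 354.0
green jar [ 0.4887 -0.4096]  res 12.8 of 405.0
yel jar [0.6176 0.2618]  res 11.5 of 392.0
p1 jar [ 0.5968 -0.4207]  res 21.9 of 400.0
p2 jar [ 0.4424 -0.5112]  res 9.6 of 454.0
holder holder [ 0.3656 -0.3977]  res 139.9 of 1537.0
side
pan pan [0.4958 0.4241 0.6752] deg 38.7 res 63.4 of 1348.0
cup cup [ 0.6568 -0.067   0.6098] deg 34.9 res 31.8 of 432.0
bowl bowl [0.631 0.097]  res 14.7 of 610.0
red jar [ 0.5958 -0.2658]  res 25.2 of 400.0
green Traceback (most recent call last):
  File "f0.py", line 6, in <module>
    print(nm,end=" ");F.fit(k,d,P,v,m=big)
                      ~~~~~^^^^^^^^^^^^^^^
  File "fit.py", line 41, in fit
    r=minimize(f,v,method="Nelder-Mead",options=dict(initial_simplex=S,xatol=.02,fatol=.1));v=r.x
    res = _minimize_neldermead(fun, x0, args, callback, bounds=bounds,
                               **options)
    fxr = func(xr)
    fx = function(np.copy(x), *(wrapper_args + args))
  File "fit.py", line 36, in <lambda>
    f=lambda v:np.sum((render(model(kind,np.array(v0)+v*sc,z0),box=box)-filled)**2)
                       ~~~~~~^^^^^^^^^^^^^^^^^^^^^^^^^^^^^^^^^^^^^^^^^^
  File "fit.py", line 8, in render
    uv=proj(CAM,P);uv=(uv+.5-[x0,y0])*S-.5
  File "h.py", line 18, in proj
    K,D,R,t=cal(n);return cv2.projectPoints(np.asarray(P,float).reshape(-1,3),cv2.Rodrigues(R)[0],t,K,D)[0][:,0]
            ~~~^^^
  File "h.py", line 5, in cal
    c=get_calibration(n);f=210/np.tan(np.radians(c["vertical_fov"])/2)
ValueError: time passes only in moves, steps and waits
```

```bash
python3 - <<'E'
s=open('h.py').read()
s=s.replace("def cal(n):\n","import functools\n@functools.lru_cache(None)\ndef cal(n):\n")
open('h.py','w').write(s)
s=open('fit.py').read()
s=s.replace("    M=((Z>","    Z=np.where(np.hypot(P[y0:y1,x0:x1,0]-v0[0],P[y0:y1,x0:x1,1]-v0[1])<.15,Z,0)\n    M=((Z>")
open('fit.py','w').write(s)
E
python3 f0.py
python3 - <<'E'
import sys;sys.path.insert(0,'.')
from h import *
import os;os.chdir('.')
p=cv2.imread("pics/side0.png");hsv=cv2.cvtColor(p,cv2.COLOR_BGR2HSV)
for n,lo,hi,(x0,y0,x1,y1) in(("bigW",(0,0,0),(180,255,60),(225,250,280,290)),("smW",(0,0,0),(180,255,60),(190,285,230,312)),("bigB",(0,0,120),(180,70,255),(290,215,338,245)),("smB",(0,0,120),(180,70,255),(320,198,352,222))):
    m=np.zeros(hsv.shape[:2],np.uint8);m[y0:y1,x0:x1]=cv2.inRange(hsv,lo,hi)[y0:y1,x0:x1]
    c=max(cv2.findContours(m,0,1)[0],key=cv2.contourArea);w=plane("side",c,.006)
    print(n,plane("side",c.reshape(-1,2),.006)[:,:2].mean(0).round(4),cv2.minEnclosingCircle(w[:,:2].astype(np.float32)))
E
```

```text
top
pan pan [0.4981 0.4203 0.6874] deg 39.4 res 364.2 of 446.0
cup cup [ 0.6611 -0.0724  0.5835] deg 33.4 res 12.9 of 373.0
bowl bowl [0.6347 0.0897]  res 16.8 of 587.0
red jar [ 0.599  -0.2719]  res 11.1 of 354.0
green jar [ 0.4887 -0.4096]  res 12.8 of 405.0
yel jar [0.6176 0.2618]  res 11.5 of 392.0
p1 jar [ 0.5968 -0.4207]  res 21.9 of 400.0
p2 jar [ 0.4424 -0.5112]  res 9.6 of 454.0
holder holder [ 0.3656 -0.3977]  res 139.9 of 1537.0
side
pan pan [0.4958 0.4241 0.6752] deg 38.7 res 63.4 of 1348.0
cup cup [ 0.6568 -0.067   0.6098] deg 34.9 res 31.8 of 432.0
bowl bowl [0.631 0.097]  res 14.7 of 610.0
red jar [ 0.5958 -0.2658]  res 25.2 of 400.0
green jar [ 0.4862 -0.4034]  res 24.6 of 388.0
yel jar [0.6149 0.2648]  res 34.2 of 726.0
p1 jar [ 0.5945 -0.4151]  res 25.1 of 349.0
p2 jar [ 0.4767 -0.5617]  res 278.0 of 87.0
holder holder [ 0.366  -0.3949]  res 337.7 of 1643.0
bigW [0.4326 0.1176] ((0.4328795075416565, 0.11737363785505295), 0.038297057151794434)
smW [0.429  0.2409] ((0.42911648750305176, 0.24078881740570068), 0.02536570280790329)
bigB [ 0.4283 -0.1082] ((0.4295617341995239, -0.10804810374975204), 0.04337898641824722)
smB [ 0.4424 -0.2306] ((0.44342008233070374, -0.23106291890144348), 0.030927158892154694)
```

```bash
python3 -c "
from h import *;go(.4875,-.4065,.2,0)"
```

```text
shift [ 0.3154 -0.0986  0.0217] turn z 20.4
```

>>> step_arm(rows=[0,0,10.2,0,0,0,0,0,0,10.2,0,0,0,0,0,0,0,0,0,0,0], newtons=20)

```text
time: 0.48
tool_pos: [0.2257, -0.6079, 0.2195]
tcp_rot: [-3.137, 0.014, 0.003]
force: [0.5, 0.5, -0.2]
width: 0.087
```

```bash
python3 -c "
from h import *;st();go(.4875,-.4065,.2,0)"
```

```text
t 0.475 tcp [ 0.2257 -0.6079  0.2195] yaw(x axis) -0.5 z [-0.002  0.005 -1.   ] F [ 0.5  0.5 -0.2] w 0.087 q [ 1.19  0.32 -0.02  1.46  0.01  1.37 -0.41]
shift [ 0.26   -0.2037  0.02  ] turn z -0.5
```

>>> step_arm(rows=[0,0,0,0.0435,-0.034,0,0,0,0,0,0.0435,-0.034,0,0,0,0,0,0.0435,-0.034,0,0,0,0,0,0.0435,-0.034,0,0,0,0,0,0.0435,-0.034,0.005,0,0,0,0,0.0435,-0.034,0.005,0,0,0,0,0,0,0,0])

```text
time: 1.35
tool_pos: [0.4931, -0.3978, 0.2067]
tcp_rot: [-3.134, -0.023, 0.006]
force: [0.0, 0.0, 0.8]
width: 0.0874
```

```bash
python3 -c "
from h import *;st();go(.4875,-.4065,.043,0)
p,d=snapshot('top');cv2.imwrite('pics/top1.png',p[:,:,::-1])
p2,d2=snapshot('side');cv2.imwrite('pics/side1.png',p2[:,:,::-1])
cv2.imwrite('pics/m1.png',np.hstack([cv2.resize(p[140:300,320:520],None,fx=2,fy=2),cv2.resize(p2[60:220,250:450],None,fx=2,fy=2)])[:,:,::-1])
s=monitor.state()['tool_pos'];print(proj('top',s),proj('side',s))
"
```

```text
t 1.35 tcp [ 0.4931 -0.3978  0.2067] yaw(x axis) 0.8 z [-0.004  0.007 -1.   ] F [0.  0.  0.8] w 0.0874 q [ 0.81  0.31 -0.21  1.5   0.06  1.34 -0.96]
shift [-0.0051  0.0098  0.1637] turn z 0.8
[[445.70191933 210.27740396]] [[365.01268659 118.784446  ]]
```

View pics/m1.png

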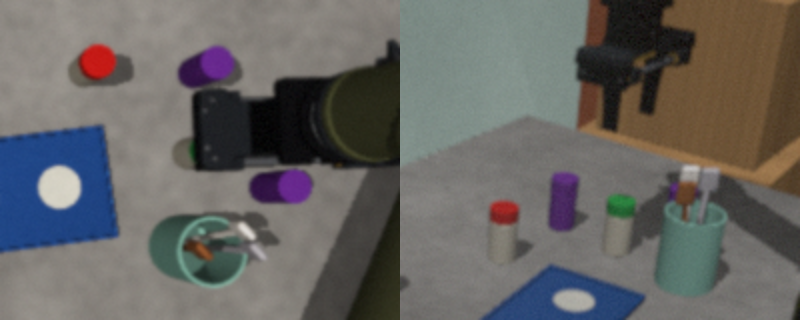

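>>> step_arm(rows=[0,0,0.8,-0.005,0.009,0.02,0,0,0,0,0,0,0.03,0,0,0,0,0,0,0,0])

```text
time: 1.82
tool_pos: [0.4772, -0.4181, 0.1534]
tcp_rot: [-3.139, 0.026, 0.015]
force: [0.3, -0.2, 0.5]
width: 0.0868
```

```bash
python3 -c "
from h import *;st();go(.4875,-.4065,.043,0)"
```

```text
t 1.825 tcp [ 0.4772 -0.4181  0.1534] yaw(x axis) -0.9 z [-0.01   0.002 -1.   ] F [ 0.3 -0.2  0.5] w 0.0868 q [ 0.83  0.34 -0.19  1.57  0.07  1.25 -0.96]
shift [ 0.0112 -0.0116  0.1103] turn z -0.9
```

>>> step_arm(rows=[0,0,0,0,0,0,0,0,0,0,0,0,0,0])

```text
time: 2.08
tool_pos: [0.4758, -0.4206, 0.1543]
tcp_rot: [-3.141, 0.031, 0.015]
force: [-0.6, -0.1, 0.5]
width: 0.0868
```

```bash
python3 -c "
from h import *;st();st();st();go(.4875,-.4065,.043,0)"
```

```text
t 2.075 tcp [ 0.4758 -0.4206  0.1543] yaw(x axis) -1.1 z [-0.009  0.001 -1.   ] F [-0.6 -0.1  0.5] w 0.0868 q [ 0.83  0.34 -0.19  1.57  0.07  1.25 -0.96]
t 2.075 tcp [ 0.4758 -0.4206  0.1543] yaw(x axis) -1.1 z [-0.009  0.001 -1.   ] F [-0.6 -0.1  0.5] w 0.0868 q [ 0.83  0.34 -0.19  1.57  0.07  1.25 -0.96]
t 2.075 tcp [ 0.4758 -0.4206  0.1543] yaw(x axis) -1.1 z [-0.009  0.001 -1.   ] F [-0.6 -0.1  0.5] w 0.0868 q [ 0.83  0.34 -0.19  1.57  0.07  1.25 -0.96]
shift [ 0.0124 -0.0143  0.1112] turn z -1.1
```

>>> step_arm(rows=[0,0,-1,0.0125,-0.014,0,0,0,0,0,0,0,0,0])

```text
time: 2.33
tool_pos: [0.4907, -0.4058, 0.1559]
tcp_rot: [3.141, -0.0, -0.01]
force: [0.4, -0.2, -0.1]
width: 0.0869
```

```bash
python3 -c "
from h import *;st();go(.4875,-.4065,.043,0)"
```

```text
t 2.325 tcp [ 0.4907 -0.4058  0.1559] yaw(x axis) -0.0 z [-0.007 -0.    -1.   ] F [ 0.4 -0.2 -0.1] w 0.0869 q [ 0.81  0.34 -0.2   1.56  0.07  1.25 -0.98]
shift [-0.0025  0.0006  0.1129] turn z -0.0
```

>>> step_arm(rows=[0,0,0,-0.002,0,0.038,0,0,0,0,0,0,0.038,0,0,0,0,0,0,0.036,0,0,0,0,0,0,0,0])

```text
time: 2.82
tool_pos: [0.4915, -0.4056, 0.0444]
tcp_rot: [3.137, 0.007, -0.003]
force: [-0.1, -0.3, -0.4]
width: 0.0873
```

```bash
python3 -c "
from h import *;st();go(.4875,-.4065,.043,0)"
```

```text
t 2.825 tcp [ 0.4915 -0.4056  0.0444] yaw(x axis) 0.3 z [-0.002 -0.005 -1.   ] F [-0.1 -0.3 -0.4] w 0.0873 q [ 0.8   0.44 -0.19  1.67  0.1   1.04 -0.99]
shift [-0.004   0.0009  0.0014] turn z 0.3
```

>>> step_arm(rows=[0,0,0,-0.004,0,0,0,0,0,0,0,0,0,0.6,0,0,0,0,0,0,1,0,0,0,0,0,0,1,0,0,0,0,0,0,1,0,0,0,0,0,0,1], newtons=20)

```text
time: 3.58
tool_pos: [0.4909, -0.4081, 0.0513]
tcp_rot: [3.13, 0.008, 0.009]
force: [-0.3, -0.0, 0.2]
width: 0.0451
```

```bash
python3 -c "
from h import *;st()"
```

```text
t 3.575 tcp [ 0.4909 -0.4081  0.0513] yaw(x axis) 0.3 z [ 0.006 -0.011 -1.   ] F [-0.3 -0.   0.2] w 0.0451 q [ 0.8   0.43 -0.19  1.67  0.1   1.04 -0.99]
```

>>> step_arm(rows=[0,0,0,0,0,0.001,1,0,0,0,0,0,0.001,1])

```text
time: 3.82
tool_pos: [0.4918, -0.4086, 0.0512]
tcp_rot: [3.129, 0.007, 0.011]
force: [-1.5, 1.4, 7.0]
width: 0.0425
```

>>> step_arm(rows=[0,0,0,0,0,-0.02,1,0,0,0,0,0,-0.04,1,0,0,0,0,0,-0.04,1,0,0,0,0,0,-0.03,1])

```text
time: 4.32
tool_pos: [0.4888, -0.4052, 0.1832]
tcp_rot: [3.135, 0.008, 0.002]
force: [0.1, -0.2, -1.4]
width: 0.0423
```

```bash
python3 -c "
from h import *;st();go(.43,.2388,.18,0)
p2,d2=snapshot('side');cv2.imwrite('pics/side2.png',p2[60:260,200:500,::-1])"
```

```text
t 4.325 tcp [ 0.4888 -0.4052  0.1832] yaw(x axis) 0.3 z [ 0.002 -0.007 -1.   ] F [ 0.1 -0.2 -1.4] w 0.0423 q [ 0.81  0.31 -0.2   1.55  0.07  1.28 -0.97]
shift [-0.0555 -0.6443 -0.0014] turn z 0.3
```

View pics/side2.png

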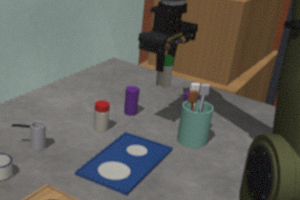

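>>> step_arm(rows=[0,0,0,0,-0.04,0,1,0,0,0,0,-0.055,0,1,0,0,0,-0.005,-0.055,0,1,0,0,0,-0.005,-0.055,0,1,0,0,0,-0.005,-0.055,0,1,0,0,0,-0.005,-0.055,0,1,0,0,0,-0.005,-0.055,0,1,0,0,0,-0.005,-0.055,0,1])

```text
time: 5.38
tool_pos: [0.4587, 0.0256, 0.1852]
tcp_rot: [3.123, -0.007, 0.022]
force: [0.9, 0.5, -1.3]
width: 0.0422
```

```bash
python3 -c "
from h import *;st();go(.43,.2388,.18,0)"
```

```text
t 5.375 tcp [0.4587 0.0256 0.1852] yaw(x axis) -0.2 z [ 0.014 -0.018 -1.   ] F [ 0.9  0.5 -1.3] w 0.0422 q [ 0.44 -0.06 -0.55  1.95 -0.01  1.24 -1.68]
shift [-0.0296 -0.2131  0.0009] turn z -0.2
```

```bash
cat >> h.py <<'E'
def go(x,y,z,yaw):
    s=monitor.state();R=Rr.from_rotvec(s["tcp_rot"])
    a=np.radians(yaw);T=Rr.from_matrix(np.array([[np.cos(a),np.sin(a),0],[np.sin(a),-np.cos(a),0],[0,0,-1]]))
    print("shift",R.inv().apply(np.array([x,y,z])-s["tool_pos"]).round(4),"turn",np.degrees((R.inv()*T).as_rotvec()).round(1))
E
```

>>> step_arm(rows=[0,0,0,-0.008,-0.055,0,1,0,0,0,-0.008,-0.055,0,1,0,0,0,-0.008,-0.055,0,1,0,0,0,-0.006,-0.03,0,1,0,0,0,0,-0.005,0,1,0,0,0,0,0,0,1])

```text
time: 6.12
tool_pos: [0.4258, 0.2362, 0.1831]
tcp_rot: [3.122, 0.007, 0.031]
force: [0.3, -0.7, -1.6]
width: 0.0422
```

```bash
python3 -c "
from h import *;st();go(.43,.2388,.18,0)"
```

```text
t 6.125 tcp [0.4258 0.2362 0.1831] yaw(x axis) 0.3 z [ 0.02  -0.019 -1.   ] F [ 0.3 -0.7 -1.6] w 0.0422 q [ 0.22  0.03 -0.8   1.88  0.05  1.24 -2.17]
shift [ 0.0042 -0.0027  0.0032] turn [ 1.1 -1.1  0.3]
```

>>> step_arm(rows=[1.1,-1.1,0.3,0.004,-0.003,0.03,1,0,0,0,0,0,0.04,1,0,0,0,0,0,0.015,1,0,0,0,0,0,0,1])

```text
time: 6.62
tool_pos: [0.4343, 0.2321, 0.0973]
tcp_rot: [3.139, -0.017, 0.006]
force: [0.6, -0.6, -0.9]
width: 0.0421
```

```bash
python3 -c "
from h import *;st();go(.43,.2388,.057,0)"
```

```text
t 6.625 tcp [0.4343 0.2321 0.0973] yaw(x axis) -0.6 z [ 0.004 -0.003 -1.   ] F [ 0.6 -0.6 -0.9] w 0.0421 q [ 0.2   0.15 -0.79  1.96  0.13  1.07 -2.23]
shift [-0.0045 -0.0068  0.0403] turn [ 0.2 -0.2 -0.6]
```

>>> step_arm(rows=[0,0,-0.6,-0.005,-0.007,0.015,1,0,0,0,0,0,0.01,1,0,0,0,0,0,0,1])

```text
time: 7.0
tool_pos: [0.431, 0.2399, 0.073]
tcp_rot: [3.139, -0.001, 0.012]
force: [0.3, -0.0, -1.7]
width: 0.0423
```

```bash
python3 -c "
from h import *;st();go(.43,.2388,.057,0)"
```

```text
t 7.0 tcp [0.431  0.2399 0.073 ] yaw(x axis) -0.0 z [ 0.008 -0.002 -1.   ] F [ 0.3 -0.  -1.7] w 0.0423 q [ 0.17  0.19 -0.79  1.99  0.17  1.02 -2.27]
shift [-0.0011  0.001   0.016 ] turn [ 0.1 -0.4 -0. ]
```

>>> step_arm(rows=[0,0,0,-0.001,0.001,0.007,1,0,0,0,0,0,0.005,1,0,0,0,0,0,0.003,1])

```text
time: 7.38
tool_pos: [0.4308, 0.2391, 0.0579]
tcp_rot: [3.14, -0.0, 0.015]
force: [-0.0, -0.3, -0.9]
width: 0.0418
```

```bash
python3 -c "
from h import *;st();go(.43,.2388,.057,0)"
```

```text
t 7.375 tcp [0.4308 0.2391 0.0579] yaw(x axis) -0.0 z [ 0.009 -0.002 -1.   ] F [-0.  -0.3 -0.9] w 0.0418 q [ 0.16  0.21 -0.79  2.    0.19  0.99 -2.28]
shift [-0.0008  0.0003  0.0009] turn [ 0.1 -0.5 -0. ]
```

Force shows no contact yet; a bit lower until it touches.

>>> step_arm(rows=[0,0,0,0,0,0.003,1,0,0,0,0,0,0.002,1])

```text
time: 7.62
tool_pos: [0.4333, 0.2393, 0.0571]
tcp_rot: [3.138, -0.002, 0.021]
force: [-5.4, -3.6, 18.2]
width: 0.0418
```

Contact. Release in place.

>>> step_arm(rows=[0,0,0,0,0,-0.001,0.7,0,0,0,0,0,0,0.3,0,0,0,0,0,0,0,0,0,0,0,0,0,0,0,0,0,0,0,0,0])

```text
time: 8.25
tool_pos: [0.4341, 0.2397, 0.0586]
tcp_rot: [3.138, -0.002, 0.023]
force: [0.2, -0.3, -0.3]
width: 0.074
```

```bash
python3 -c "
from h import *;st()"
```

```text
t 8.25 tcp [0.4341 0.2397 0.0586] yaw(x axis) -0.1 z [ 0.015 -0.003 -1.   ] F [ 0.2 -0.3 -0.3] w 0.074 q [ 0.16  0.21 -0.78  2.    0.19  0.99 -2.29]
```

>>> step_arm(rows=[0,0,0,0,0,-0.04,0,0,0,0,0,0,-0.05,0,0,0,0,0,0,-0.03,0,0,0,-10,0,0,0,0,0,0,-10,0,0,0,0,0,0,-10,0,0,0,0,0,0,-8,0,0,0,0,0,0,0,0,0,0,0])

```text
time: 9.25
tool_pos: [0.4317, 0.24, 0.1819]
tcp_rot: [2.953, 1.049, 0.019]
force: [0.8, 0.3, 0.6]
width: 0.0868
```

```bash
python3 -c "
from h import *;st();go(.497,.422,.12,39)"
```

```text
t 9.25 tcp [0.4317 0.24   0.1819] yaw(x axis) 39.1 z [ 0.014 -0.004 -1.   ] F [0.8 0.3 0.6] w 0.0868 q [ 0.25  0.05 -0.83  1.87  0.05  1.23 -1.48]
shift [ 0.165  -0.1008  0.0622] turn [ 0.7 -0.5  0.1]
```

>>> step_arm(rows=[0.7,-0.5,0,0.045,-0.027,0,0,0,0,0,0.045,-0.027,0.0,0,0,0,0,0.045,-0.027,0.02,0,0,0,0,0.025,-0.016,0.02,0,0,0,0,0,0,0.015,0,0,0,0,0,0,0,0])

```text
time: 10.0
tool_pos: [0.4998, 0.417, 0.123]
tcp_rot: [2.969, 1.014, -0.003]
force: [0.7, 0.3, -1.0]
width: 0.0865
```

```bash
python3 -c "
from h import *;st();go(.497,.422,.06,39)
p,d=snapshot('top');np.save('top2.npy',d)
p2,d2=snapshot('side');np.save('side2.npy',d2)
cv2.imwrite('pics/m2.png',np.hstack([cv2.resize(p[160:300,40:240],None,fx=2,fy=2),cv2.resize(p2[220:360,40:240],None,fx=2,fy=2)])[:,:,::-1])
"
python3 - <<'E'
import sys;sys.path.insert(0,'.')
import os;os.chdir('.')
import fit as F
from fit import *
for cam in("top","side"):
    F.CAM=cam;P=cloud(cam,np.load(cam+"2.npy"));F.H=.016
    F.fit("jar",None,P,[.431,.24],z0=.006,m=30)
E
```

```text
t 10.0 tcp [0.4998 0.417  0.123 ] yaw(x axis) 37.7 z [-0.    -0.004 -1.   ] F [ 0.7  0.3 -1. ] w 0.0865 q [-0.12  0.52 -0.83  1.54  0.4   1.26 -1.92]
shift [ 0.001  -0.0058  0.063 ] turn [ 0.2  0.2 -1.3]
jar [0.4325 0.2393]  res 13.2 of 365.0
jar [0.4308 0.2422]  res 40.7 of 820.0
```

View pics/m2.png

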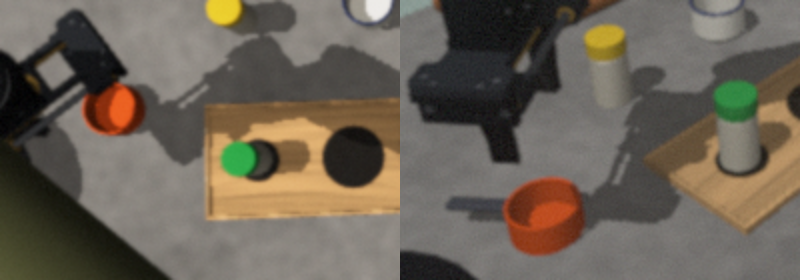

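>>> step_arm(rows=[0.2,0.2,-1.3,0.001,-0.005,0.02,0,0,0,0,0,-0.001,0.03,0,0,0,0,0,0,0,0])

```text
time: 10.48
tool_pos: [0.4993, 0.4211, 0.075]
tcp_rot: [-2.962, -1.047, -0.013]
force: [-0.2, 0.1, 1.0]
width: 0.0871
```

```bash
python3 -c "
from h import *;st();go(.497,.4215,.006,39)"
```

```text
t 10.475 tcp [0.4993 0.4211 0.075 ] yaw(x axis) 38.9 z [ 0.008  0.003 -1.   ] F [-0.2  0.1  1. ] w 0.0871 q [-0.14  0.56 -0.81  1.59  0.44  1.17 -1.93]
shift [-0.0021 -0.0019  0.069 ] turn [ 0.1 -0.5 -0.1]
```

>>> step_arm(rows=[0,-0.5,0,-0.002,-0.002,0.02,0,0,0,0,0,0,0.02,0,0,0,0,0,0,0,0])

```text
time: 10.85
tool_pos: [0.4972, 0.4213, 0.0337]
tcp_rot: [2.96, 1.045, 0.002]
force: [0.3, 0.1, 1.0]
width: 0.0869
```

```bash
python3 -c "
from h import *;st();go(.497,.4215,.006,39)"
```

```text
t 10.85 tcp [0.4972 0.4213 0.0337] yaw(x axis) 38.9 z [ 0.002 -0.002 -1.   ] F [0.3 0.1 1. ] w 0.0869 q [-0.16  0.61 -0.79  1.62  0.47  1.11 -1.96]
shift [-0.0001 -0.0003  0.0277] turn [ 0.2 -0.  -0.1]
```

>>> step_arm(rows=[0,0,0,0,0,0.015,0,0,0,0,0,0,0.012,0,0,0,0,0,0,0.001,0.5,0,0,0,0,0,0.001,1,0,0,0,0,0,0.0005,1,0,0,0,0,0,0.0005,1])

```text
time: 11.6
tool_pos: [0.4978, 0.422, 0.0031]
tcp_rot: [2.961, 1.045, 0.004]
force: [-1.2, -1.3, 3.2]
width: 0.0681
```

```bash
python3 -c "
from h import *;st();go(.497,.4215,.006,39)"
```

```text
t 11.6 tcp [0.4978 0.422  0.0031] yaw(x axis) 38.9 z [ 0.003 -0.001 -1.   ] F [-1.2 -1.3  3.2] w 0.0681 q [-0.17  0.64 -0.77  1.64  0.5   1.07 -1.98]
shift [-0.0009 -0.0002 -0.0029] turn [ 0.2 -0.1 -0.1]
```

>>> step_arm(rows=[0,0,0,0,0,-0.01,1,0,0,0,0,0,-0.03,1,0,0,0,0,0,-0.05,1,0,0,10,0,0,-0.04,1,0,0,10,0,0,-0.03,1,0,0,10,0,0,-0.01,1,0,0,9,0,0,0,1,0,0,0,0,0,0,1])

```text
time: 12.6
tool_pos: [0.4974, 0.4238, 0.1841]
tcp_rot: [-3.137, 0.032, -0.013]
force: [-0.6, -0.0, -1.1]
width: 0.0689
```

```bash
python3 -c "
from h import *;st();go(.4295,-.111,.16,0)"
```

```text
t 12.6 tcp [0.4974 0.4238 0.1841] yaw(x axis) -1.2 z [ 0.008  0.004 -1.   ] F [-0.6 -0.  -1.1] w 0.0689 q [-0.2   0.43 -0.72  1.48  0.29  1.33 -2.54]
shift [-0.0573  0.5362  0.0213] turn [-0.2 -0.5 -1.2]
```

>>> step_arm(rows=[0,0,0,-0.005,0.04,0,1,0,0,-1,-0.007,0.055,0,1,0,0,0,-0.007,0.055,0,1,0,0,0,-0.007,0.055,0,1,0,0,0,-0.007,0.055,0,1,0,0,0,-0.007,0.055,0,1,0,0,0,-0.007,0.055,0,1,0,0,0,-0.007,0.055,0,1])

```text
time: 13.6
tool_pos: [0.4441, -0.0076, 0.1807]
tcp_rot: [-3.135, -0.06, -0.016]
force: [0.5, -0.8, -0.8]
width: 0.0685
```

```bash
python3 -c "
from h import *;st();go(.4295,-.111,.16,0)"
```

```text
t 13.6 tcp [ 0.4441 -0.0076  0.1807] yaw(x axis) 2.2 z [ 0.01   0.006 -1.   ] F [ 0.5 -0.8 -0.8] w 0.0685 q [ 0.47 -0.09 -0.48  1.98 -0.05  1.23 -1.52]
shift [-0.0188  0.1029  0.0199] turn [-0.4 -0.6  2.2]
```

>>> step_arm(rows=[-0.4,-0.6,2.2,-0.007,0.045,0,1,0,0,0,-0.005,0.035,0.01,1,0,0,0,0,0.008,0.02,1,0,0,0,0,0,0.02,1,0,0,0,0,0,0,1])

```text
time: 14.22
tool_pos: [0.4319, -0.1038, 0.1298]
tcp_rot: [3.137, 0.012, 0.0]
force: [-0.2, 0.2, -0.7]
width: 0.0685
```

```bash
python3 -c "
from h import *;st();go(.4295,-.111,.06,0)"
```

```text
t 14.225 tcp [ 0.4319 -0.1038  0.1298] yaw(x axis) 0.4 z [ 0.    -0.005 -1.   ] F [-0.2  0.2 -0.7] w 0.0685 q [ 0.56 -0.04 -0.37  2.04 -0.01  1.13 -1.38]
shift [-0.0024  0.0069  0.0699] turn [ 0.3 -0.   0.4]
```

>>> step_arm(rows=[0.3,0,0.4,-0.002,0.007,0.03,1,0,0,0,0,0,0.04,1,0,0,0,0,0,0.01,1,0,0,0,0,0,0,1])

```text
time: 14.72
tool_pos: [0.4341, -0.1107, 0.0528]
tcp_rot: [3.14, 0.016, 0.011]
force: [1.3, 0.1, -0.4]
width: 0.0685
```

```bash
python3 -c "
from h import *;st();go(.4295,-.111,.009,0)"
```

```text
t 14.725 tcp [ 0.4341 -0.1107  0.0528] yaw(x axis) 0.6 z [ 0.007 -0.002 -1.   ] F [ 1.3  0.1 -0.4] w 0.0685 q [ 0.55  0.07 -0.37  2.12  0.03  0.95 -1.4 ]
shift [-0.0049  0.0002  0.0437] turn [ 0.1 -0.4  0.6]
```

>>> step_arm(rows=[0,-0.4,0.6,-0.005,0,0.02,1,0,0,0,-0.001,0,0.012,1,0,0,0,0,0,0.002,1])

```text
time: 15.1
tool_pos: [0.4327, -0.1115, 0.0227]
tcp_rot: [3.137, 0.003, 0.013]
force: [0.2, -0.2, -1.8]
width: 0.0684
```

```bash
python3 -c "
from h import *;st();go(.4295,-.111,.009,0)"
```

```text
t 15.1 tcp [ 0.4327 -0.1115  0.0227] yaw(x axis) 0.1 z [ 0.008 -0.005 -1.   ] F [ 0.2 -0.2 -1.8] w 0.0684 q [ 0.55  0.11 -0.37  2.15  0.06  0.88 -1.43]
shift [-0.0033 -0.0005  0.0136] turn [ 0.3 -0.5  0.1]
```

>>> step_arm(rows=[0.3,-0.5,0,-0.004,0,0.006,1,0,0,0,0,0,0.004,1,0,0,0,0,0,0.004,1])

```text
time: 15.48
tool_pos: [0.4303, -0.112, 0.0097]
tcp_rot: [3.141, 0.003, 0.004]
force: [0.0, -1.8, -1.0]
width: 0.0685
```

```bash
python3 -c "
from h import *;st();go(.4295,-.111,.009,0)"
```

```text
t 15.475 tcp [ 0.4303 -0.112   0.0097] yaw(x axis) 0.1 z [ 0.003 -0.    -1.   ] F [ 0.  -1.8 -1. ] w 0.0685 q [ 0.55  0.14 -0.37  2.15  0.06  0.86 -1.43]
shift [-0.0008 -0.001   0.0007] turn [ 0.  -0.1  0.1]
```

>>> step_arm(rows=[0,0,0,0,0,0.002,1])

```text
time: 15.6
tool_pos: [0.4302, -0.1119, 0.0087]
tcp_rot: [3.141, 0.003, 0.002]
force: [-8.7, 2.6, 23.0]
width: 0.0687
```

>>> step_arm(rows=[0,0,0,0,0,0,0.5,0,0,0,0,0,0,0,0,0,0,0,0,0,0,0,0,0,0,0,0,0,0,0,0,0,0,-0.002,0])

```text
time: 16.23
tool_pos: [0.4308, -0.112, 0.0111]
tcp_rot: [3.141, 0.004, 0.003]
force: [-0.2, -0.1, 0.1]
width: 0.0866
```

```bash
python3 -c "
from h import *;st();go(.659,-.07,.2,34)"
```

```text
t 16.225 tcp [ 0.4308 -0.112   0.0111] yaw(x axis) 0.1 z [ 0.002 -0.001 -1.   ] F [-0.2 -0.1  0.1] w 0.0866 q [ 0.55  0.13 -0.37  2.15  0.06  0.86 -1.43]
shift [ 0.2287 -0.0414 -0.1885] turn [  0.1  -0.1 -33.9]
```

Lift straight up, then travel over to the cup and turn.

>>> step_arm(rows=[0,0,0,0,0,-0.03,0,0,0,0,0,0,-0.04,0,0,0,0,0,0,-0.05,0,0,0,0,0.03,-0.005,-0.04,0,0,0,0,0.05,-0.01,0,0,0,0,0,0.05,-0.01,0,0,0,0,0,0.05,-0.01,0,0,0,0,0,0.03,-0.005,0,0])

```text
time: 17.23
tool_pos: [0.6449, -0.0729, 0.1782]
tcp_rot: [3.139, -0.005, 0.007]
force: [-0.8, -0.3, 0.4]
width: 0.0871
```

>>> step_arm(rows=[0,0,-10,0,0,0,0,0,0,-10,0,0,0,0,0,0,-10,0,0,0,0,0,0,-4,0,0,0,0,0,0,0,0,0,0,0])

```text
time: 17.85
tool_pos: [0.6467, -0.0713, 0.1758]
tcp_rot: [2.996, 0.945, 0.003]
force: [-1.1, -0.2, 0.5]
width: 0.0872
```

```bash
python3 -c "
from h import *;st();go(.659,-.07,.12,34)"
```

```text
t 17.85 tcp [ 0.6467 -0.0713  0.1758] yaw(x axis) 35.0 z [ 0.002  0.001 -1.   ] F [-1.1 -0.2  0.5] w 0.0872 q [ 0.47  0.39 -0.52  1.5   0.2   1.3  -1.03]
shift [0.0107 0.006  0.0559] turn [ 0.  -0.1  1. ]
```

>>> step_arm(rows=[0,0,-0.5,0.0105,0.006,0.02,0,0,0,0,0,0,0.03,0,0,0,0,0,0,0,0])

```text
time: 18.23
tool_pos: [0.6594, -0.0707, 0.1254]
tcp_rot: [2.993, 0.95, 0.004]
force: [-0.2, -0.2, 1.0]
width: 0.087
```

```bash
python3 -c "
from h import *;st();go(.659,-.07,.048,34.5)
p,d=snapshot('top');np.save('top3.npy',d)
p2,d2=snapshot('side');np.save('side3.npy',d2)
cv2.imwrite('pics/m3.png',np.hstack([cv2.resize(p[110:260,210:400],None,fx=2,fy=2),cv2.resize(p2[120:270,180:370],None,fx=2,fy=2)])[:,:,::-1])
"
python3 - <<'E'
import sys;sys.path.insert(0,'.')
import os;os.chdir('.')
import fit as F
from fit import *
for cam in("top","side"):
    F.CAM=cam;P=cloud(cam,np.load(cam+"3.npy"));F.H=.016
    try: F.fit("pan",None,P,[.43,-.112,0.],z0=.006,m=40)
    except Exception as e: print(e)
E
```

```text
t 18.225 tcp [ 0.6594 -0.0707  0.1254] yaw(x axis) 35.2 z [ 0.003 -0.    -1.   ] F [-0.2 -0.2  1. ] w 0.087 q [ 0.45  0.45 -0.51  1.52  0.23  1.22 -1.05]
shift [-0.0002 -0.0009  0.0774] turn [ 0.1 -0.1  0.7]
attempt to get argmax of an empty sequence
pan [ 0.4283 -0.1067  0.0115] deg 0.7 res 40.2 of 576.0
```

View pics/m3.png

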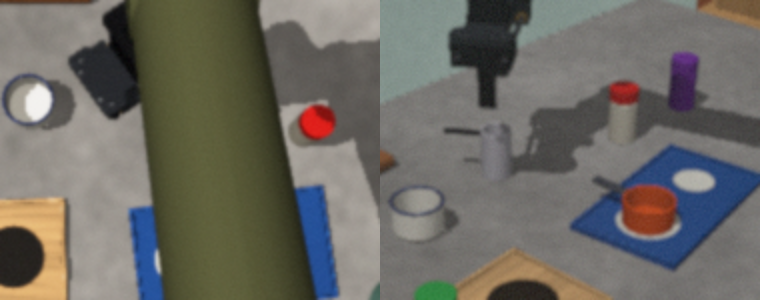

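>>> step_arm(rows=[0,0,0.6,0,-0.001,0.03,0,0,0,0,0,0,0.035,0,0,0,0,0,0,0.01,0,0,0,0,0,0,0,0])

```text
time: 18.82
tool_pos: [0.6672, -0.0702, 0.0605]
tcp_rot: [2.992, 0.929, 0.03]
force: [-0.3, -0.6, 0.2]
width: 0.0871
```

```bash
python3 -c "
from h import *;st();go(.659,-.07,.044,34.5)"
```

```text
t 18.825 tcp [ 0.6672 -0.0702  0.0605] yaw(x axis) 34.5 z [ 0.021 -0.002 -1.   ] F [-0.3 -0.6  0.2] w 0.0871 q [ 0.44  0.51 -0.49  1.58  0.27  1.1  -1.09]
shift [-0.0069 -0.005   0.0163] turn [ 0.8 -0.9 -0. ]
```

>>> step_arm(rows=[0.8,-0.9,0,-0.006,-0.005,0.008,0,0,0,0,0,0,0.008,0,0,0,0,0,0,0,0])

```text
time: 19.2
tool_pos: [0.6612, -0.0697, 0.0469]
tcp_rot: [2.999, 0.93, 0.005]
force: [-0.5, 0.2, -0.1]
width: 0.087
```

```bash
python3 -c "
from h import *;st();go(.659,-.07,.044,34.5)"
```

```text
t 19.2 tcp [ 0.6612 -0.0697  0.0469] yaw(x axis) 34.5 z [ 0.004 -0.    -1.   ] F [-0.5  0.2 -0.1] w 0.087 q [ 0.43  0.53 -0.49  1.59  0.27  1.09 -1.09]
shift [-0.002  -0.001   0.0029] turn [ 0.1 -0.2 -0. ]
```

>>> step_arm(rows=[0,0,0,-0.002,-0.001,0.003,0,0,0,0,0,0,0,0.6,0,0,0,0,0,0.001,1,0,0,0,0,0,0.001,1,0,0,0,0,0,0.001,1,0,0,0,0,0,0.001,1,0,0,0,0,0,0.001,1])

```text
time: 20.08
tool_pos: [0.66, -0.0704, 0.0402]
tcp_rot: [2.998, 0.929, 0.009]
force: [-1.8, -0.6, 7.0]
width: 0.0418
```

```bash
python3 -c "
from h import *;st()"
```

```text
t 20.075 tcp [ 0.66   -0.0704  0.0402] yaw(x axis) 34.4 z [ 0.006 -0.001 -1.   ] F [-1.8 -0.6  7. ] w 0.0418 q [ 0.44  0.53 -0.49  1.6   0.27  1.08 -1.09]
```

>>> step_arm(rows=[0,0,0,0,0,-0.02,1,0,0,0,0,0,-0.04,1,0,0,-9,0,0,-0.05,1,0,0,-9.5,0,0,-0.04,1,0,0,-9.5,0,0,0,1,0,0,-9.5,0,0,0,1,0,0,-9.5,0,0,0,1,0,0,-9,0,0,0,1])

```text
time: 21.08
tool_pos: [0.659, -0.0686, 0.203]
tcp_rot: [2.169, 2.261, 0.009]
force: [0.2, -0.1, 0.0]
width: 0.0418
```

```bash
python3 -c "
from h import *;st();go(.43,-.111,.17,90)"
```

```text
t 21.075 tcp [ 0.659  -0.0686  0.203 ] yaw(x axis) 92.4 z [ 0.01  -0.002 -1.   ] F [ 0.2 -0.1  0. ] w 0.0418 q [ 0.58  0.43 -0.7   1.43  0.28  1.36 -0.08]
shift [-0.0329 -0.2309  0.0307] turn [0.6 0.1 2.4]
```

>>> step_arm(rows=[0.6,0,2.4,-0.008,-0.045,0,1,0,0,0,-0.009,-0.05,0,1,0,0,0,-0.009,-0.05,0,1,0,0,0,-0.009,-0.05,0,1,0,0,0,-0.006,-0.027,0.01,1,0,0,0,0,0,0.01,1,0,0,0,0,0,0,1])

```text
time: 21.95
tool_pos: [0.4323, -0.1106, 0.1862]
tcp_rot: [2.215, 2.218, 0.0]
force: [0.7, -0.0, -2.1]
width: 0.042
```

```bash
python3 -c "
from h import *;st();go(.43,-.111,.12,90)
p2,d2=snapshot('side');cv2.imwrite('pics/side4.png',cv2.resize(p2[130:270,230:430,::-1],None,fx=3,fy=3))"
```

```text
t 21.95 tcp [ 0.4323 -0.1106  0.1862] yaw(x axis) 90.1 z [ 0.005 -0.004 -1.   ] F [ 0.7 -0.  -2.1] w 0.042 q [ 0.91 -0.09 -0.68  1.96 -0.06  1.25  0.25]
shift [-0.0001 -0.0026  0.0662] turn [0.3 0.3 0.1]
```

View pics/side4.png

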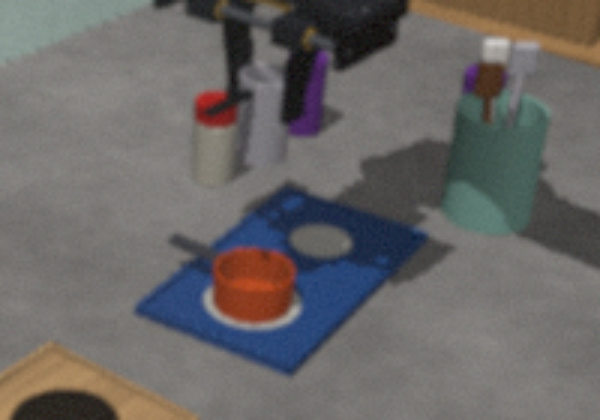

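>>> step_arm(rows=[0.3,0.3,0,0,-0.0025,0.03,1,0,0,0,0,0,0.035,1,0,0,0,0,0,0.015,1,0,0,0,0,0,0,1])

```text
time: 22.5
tool_pos: [0.4365, -0.1086, 0.1075]
tcp_rot: [2.212, 2.228, 0.01]
force: [-0.5, -0.3, -0.6]
width: 0.0421
```

```bash
python3 -c "
from h import *;st();go(.43,-.111,.06,90)"
```

```text
t 22.5 tcp [ 0.4365 -0.1086  0.1075] yaw(x axis) 90.4 z [ 0.006  0.003 -1.   ] F [-0.5 -0.3 -0.6] w 0.0421 q [ 0.89  0.01 -0.7   2.05  0.    1.08  0.2 ]
shift [-0.0025 -0.0068  0.0474] turn [ 0.4 -0.2  0.4]
```

>>> step_arm(rows=[0.4,0,0.4,-0.0025,-0.007,0.005,1,0,0,0,0,-0.001,0.003,1])

```text
time: 22.75
tool_pos: [0.43, -0.1115, 0.101]
tcp_rot: [-2.221, -2.222, -0.004]
force: [-0.7, 0.8, -0.9]
width: 0.042
```

```bash
python3 -c "
from h import *;st();go(.43,-.111,.06,90)
p2,d2=snapshot('side');cv2.imwrite('pics/side5.png',cv2.resize(p2[130:270,230:430,::-1],None,fx=3,fy=3))"
```

```text
t 22.75 tcp [ 0.43   -0.1115  0.101 ] yaw(x axis) 90.0 z [ 0.002  0.002 -1.   ] F [-0.7  0.8 -0.9] w 0.042 q [ 0.9   0.01 -0.7   2.07  0.01  1.07  0.2 ]
shift [ 0.0004 -0.0001  0.041 ] turn [ 0.1 -0.1  0. ]
```

View pics/side5.png

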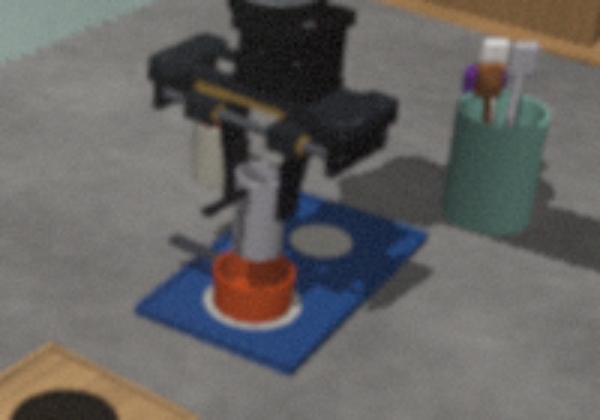

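Cup axis is above the pan opening (about column 260 vs the pan's 254), well inside the clearance. Lower in small steps.

>>> step_arm(rows=[0,0,0,0,0,0.012,1,0,0,0,0,-0.001,0.012,1,0,0,0,0,0,0.005,1])

```text
time: 23.18
tool_pos: [0.4296, -0.1117, 0.0708]
tcp_rot: [2.22, 2.22, 0.005]
force: [-0.3, 0.8, -1.9]
width: 0.0421
```

```bash
python3 -c "
from h import *;st();go(.43,-.111,.05,90)"
```

```text
t 23.175 tcp [ 0.4296 -0.1117  0.0708] yaw(x axis) 90.0 z [ 0.004  0.001 -1.   ] F [-0.3  0.8 -1.9] w 0.0421 q [ 0.89  0.06 -0.7   2.1   0.04  1.    0.17]
shift [0.0007 0.0003 0.0208] turn [ 0.2 -0.1  0. ]
```

>>> step_arm(rows=[0,0,0,0.0005,0,0.008,1,0,0,0,0,0,0.006,1,0,0,0,0,0,0.004,1])

```text
time: 23.55
tool_pos: [0.4295, -0.111, 0.0511]
tcp_rot: [2.22, 2.221, 0.005]
force: [0.8, -0.0, -1.1]
width: 0.0422
```

>>> step_arm(rows=[0,0,0,0,0,0.003,1])

```text
time: 23.68
tool_pos: [0.4299, -0.1112, 0.0487]
tcp_rot: [2.22, 2.221, 0.005]
force: [-7.0, 1.9, 25.4]
width: 0.0415
```

>>> step_arm(rows=[0,0,0,0,0,0,0.6,0,0,0,0,0,0,0.2,0,0,0,0,0,0,0,0,0,0,0,0,0,0,0,0,0,0,0,-0.01,0,0,0,0,0,0,-0.03,0,0,0,0,0,0,-0.05,0,0,0,0,0,0,-0.05,0])

```text
time: 24.68
tool_pos: [0.4277, -0.1103, 0.1915]
tcp_rot: [-2.217, -2.22, -0.004]
force: [0.4, -1.6, -0.6]
width: 0.0866
```

```bash
python3 -c "
from h import *;st();go(.633,.0933,.18,98)
p2,d2=snapshot('side');np.save('side6.npy',d2);cv2.imwrite('pics/side6.png',cv2.resize(p2[130:270,180:430,::-1],None,fx=3,fy=3))"
```

```text
t 24.675 tcp [ 0.4277 -0.1103  0.1915] yaw(x axis) 90.1 z [-0.001  0.004 -1.   ] F [ 0.4 -1.6 -0.6] w 0.0866 q [ 0.93 -0.1  -0.68  1.96 -0.07  1.27  0.27]
shift [0.2033 0.2056 0.0121] turn [-0.  -0.3 -7.9]
```

View pics/side6.png

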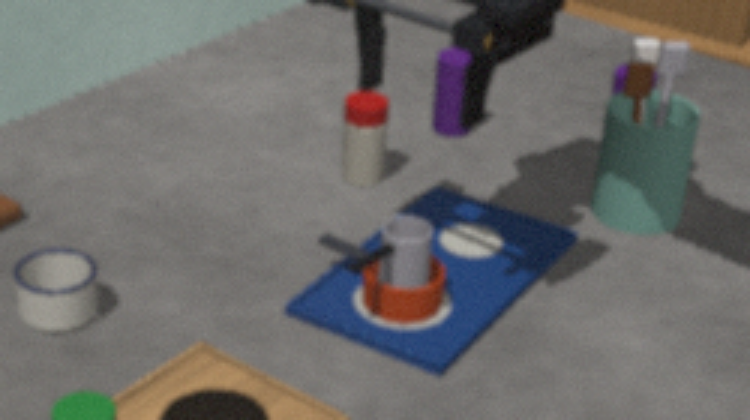

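>>> step_arm(rows=[0,0,0,0.03,0.03,0,0,0,0,0,0.036,0.036,0,0,0,0,0,0.036,0.036,0,0,0,0,0,0.036,0.036,0,0,0,0,0,0.036,0.036,0.02,0,0,0,0,0.028,0.028,0.03,0,0,0,0,0,0,0.02,0,0,0,0,0,0,0,0])

```text
time: 25.72
tool_pos: [0.6445, 0.0914, 0.1347]
tcp_rot: [2.219, 2.199, 0.015]
force: [-0.1, -0.4, 0.3]
width: 0.0871
```

```bash
python3 -c "
from h import *;st();go(.633,.0933,.07,90)"
```

```text
t 25.725 tcp [0.6445 0.0914 0.1347] yaw(x axis) 89.5 z [ 0.019 -0.006 -1.   ] F [-0.1 -0.4  0.3] w 0.0871 q [ 0.44  0.49 -0.84  1.55  0.39  1.25 -0.46]
shift [ 0.0022 -0.0128  0.0645] turn [ 1.1  0.3 -0.5]
```

>>> step_arm(rows=[1.1,0.3,-0.5,0.002,-0.012,0.03,0,0,0,0,0,0,0.03,0,0,0,0,0,0,0,0])

```text
time: 26.1
tool_pos: [0.6339, 0.0886, 0.0781]
tcp_rot: [2.223, 2.211, 0.002]
force: [0.4, -0.1, 0.9]
width: 0.0869
```

```bash
python3 -c "
from h import *;st();go(.633,.0933,.01,90)"
```

```text
t 26.1 tcp [0.6339 0.0886 0.0781] yaw(x axis) 89.7 z [ 0.005 -0.004 -1.   ] F [ 0.4 -0.1  0.9] w 0.0869 q [ 0.44  0.53 -0.81  1.62  0.42  1.16 -0.48]
shift [ 0.005  -0.0013  0.0681] turn [ 0.3  0.2 -0.3]
```

>>> step_arm(rows=[0.3,0.2,-0.3,0.005,-0.0015,0.01,0,0,0,0,0,0,0.012,0,0,0,0,0,0,0,0])

```text
time: 26.48
tool_pos: [0.6347, 0.0924, 0.0594]
tcp_rot: [2.22, 2.216, 0.006]
force: [-0.1, 0.4, 0.5]
width: 0.0872
```

```bash
python3 -c "
from h import *;st();go(.633,.0933,.012,90)"
```

```text
t 26.475 tcp [0.6347 0.0924 0.0594] yaw(x axis) 89.9 z [ 0.006 -0.001 -1.   ] F [-0.1  0.4  0.5] w 0.0872 q [ 0.43  0.56 -0.81  1.63  0.44  1.13 -0.49]
shift [ 0.0009 -0.002   0.0474] turn [ 0.3  0.1 -0.1]
```

>>> step_arm(rows=[0.3,0,0,0.001,-0.003,0.015,0,0,0,0,0,0,0.02,0,0,0,0,0,0,0.01,0])

```text
time: 26.85
tool_pos: [0.6322, 0.0937, 0.0125]
tcp_rot: [2.222, 2.218, 0.001]
force: [0.1, -0.2, -0.2]
width: 0.0869
```

```bash
python3 -c "
from h import *;st();go(.633,.0933,.012,90)"
```

```text
t 26.85 tcp [0.6322 0.0937 0.0125] yaw(x axis) 89.9 z [ 0.002 -0.001 -1.   ] F [ 0.1 -0.2 -0.2] w 0.0869 q [ 0.4   0.61 -0.78  1.67  0.48  1.06 -0.52]
shift [-0.0004  0.0008  0.0005] turn [ 0.1  0.  -0.1]
```

>>> step_arm(rows=[0,0,0,0,0,0,0.5,0,0,0,0,0,0,1,0,0,0,0,0,0.001,1,0,0,0,0,0,0.001,1,0,0,0,0,0,0.001,1])

```text
time: 27.48
tool_pos: [0.6325, 0.0939, 0.0107]
tcp_rot: [2.222, 2.218, 0.0]
force: [-2.7, -0.3, 4.6]
width: 0.0654
```

```bash
python3 -c "
from h import *;st()"
```

```text
t 27.475 tcp [0.6325 0.0939 0.0107] yaw(x axis) 89.9 z [ 0.002 -0.002 -1.   ] F [-2.7 -0.3  4.6] w 0.0654 q [ 0.4   0.61 -0.78  1.67  0.48  1.06 -0.52]
```

>>> step_arm(rows=[0,0,0,0,0,-0.01,1,0,0,0,0,0,-0.04,1,0,0,0,0,0,-0.05,1,0,0,0,0.005,-0.04,-0.02,1,0,0,0,0.006,-0.05,0,1,0,0,0,0.005,-0.05,0,1,0,0,0,0.003,-0.04,0,1,0,0,0,0,0,0,1])

```text
time: 28.48
tool_pos: [0.4476, 0.1152, 0.1358]
tcp_rot: [2.219, 2.216, 0.001]
force: [1.5, -0.7, -0.8]
width: 0.0645
```

```bash
python3 -c "
from h import *;st();go(.4335,.115,.06,90)
p2,d2=snapshot('side');cv2.imwrite('pics/side7.png',cv2.resize(p2[150:320,130:330,::-1],None,fx=3,fy=3))"
```

```text
t 28.475 tcp [0.4476 0.1152 0.1358] yaw(x axis) 89.9 z [ 0.004 -0.004 -1.   ] F [ 1.5 -0.7 -0.8] w 0.0645 q [ 0.69  0.03 -1.    1.98  0.03  1.14 -0.32]
shift [ 0.     -0.0144  0.0757] turn [ 0.2  0.2 -0.1]
```

View pics/side7.png

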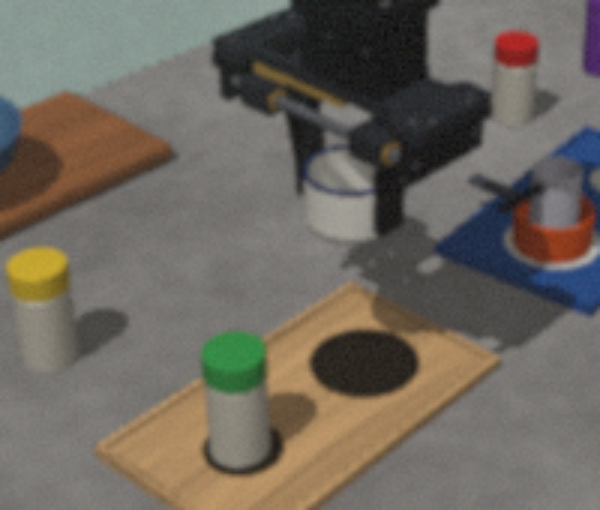

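Bowl is held level; green jar at its mark. Lower.

>>> step_arm(rows=[0.2,0.2,0,0,-0.014,0.02,1,0,0,0,0,-0.001,0.03,1,0,0,0,0,-0.001,0.02,1,0,0,0,0,0,0,1])

```text
time: 29.02
tool_pos: [0.4388, 0.1157, 0.0667]
tcp_rot: [2.223, 2.216, 0.015]
force: [-0.1, 1.4, -0.7]
width: 0.0646
```

```bash
python3 -c "
from h import *;st();go(.4335,.115,.017,90)"
```

```text
t 29.025 tcp [0.4388 0.1157 0.0667] yaw(x axis) 89.8 z [ 0.009  0.004 -1.   ] F [-0.1  1.4 -0.7] w 0.0646 q [ 0.66  0.12 -1.    2.08  0.12  0.99 -0.41]
shift [-0.001  -0.0058  0.0496] turn [ 0.5 -0.3 -0.2]
```

>>> step_arm(rows=[0.5,-0.3,-0.2,-0.001,-0.006,0.015,1,0,0,0,0,-0.002,0.015,1,0,0,0,0,0,0.006,1])

```text
time: 29.4
tool_pos: [0.4331, 0.1152, 0.0302]
tcp_rot: [2.22, 2.22, 0.003]
force: [-1.2, 0.1, -1.5]
width: 0.0648
```

```bash
python3 -c "
from h import *;st();go(.4335,.115,.017,90)"
```

```text
t 29.4 tcp [0.4331 0.1152 0.0302] yaw(x axis) 90.0 z [ 0.003  0.    -1.   ] F [-1.2  0.1 -1.5] w 0.0648 q [ 0.62  0.19 -0.99  2.12  0.2   0.92 -0.48]
shift [-0.0002  0.0004  0.0132] turn [ 0.2 -0.  -0. ]
```

>>> step_arm(rows=[0,0,0,0,0,0.006,1,0,0,0,0,0,0.005,1])

```text
time: 29.65
tool_pos: [0.4334, 0.1153, 0.0186]
tcp_rot: [2.22, 2.22, 0.004]
force: [0.1, 0.1, -2.1]
width: 0.0649
```

>>> step_arm(rows=[0,0,0,0,0,0.003,1])

```text
time: 29.78
tool_pos: [0.4334, 0.1154, 0.0162]
tcp_rot: [2.22, 2.22, 0.002]
force: [-9.4, -2.3, 27.7]
width: 0.0651
```

>>> step_arm(rows=[0,0,0,0,0,0,0.5,0,0,0,0,0,0,0,0,0,0,0,0,0,0,0,0,0,0,0,0,0,0,0,0,0,0,-0.02,0,0,0,0,0,0,-0.05,0,0,0,0,0,0,-0.06,0,0,0,0,0,0,-0.05,0])

```text
time: 30.78
tool_pos: [0.4308, 0.1151, 0.1981]
tcp_rot: [-2.217, -2.22, 0.004]
force: [0.4, -0.6, 0.1]
width: 0.0866
```

```bash
python3 -c "
from h import *;st();go(.5974,-.2689,.2,90)"
```

```text
t 30.775 tcp [0.4308 0.1151 0.1981] yaw(x axis) 90.1 z [-0.005  0.001 -1.   ] F [ 0.4 -0.6  0.1] w 0.0866 q [ 0.78 -0.12 -1.01  1.93 -0.11  1.28 -0.2 ]
shift [-0.3842  0.166  -0.0031] turn [-0.3 -0.1  0.1]
```

>>> step_arm(rows=[0,0,0,-0.03,0.02,0,0,0,0,0,-0.05,0.022,0,0,0,0,0,-0.053,0.022,0,0,0,0,0,-0.053,0.022,0,0,0,0,0,-0.053,0.022,0,0,0,0,0,-0.053,0.022,0,0,0,0,0,-0.053,0.02,0,0,0,0,0,-0.035,0.012,0,0])

```text
time: 31.78
tool_pos: [0.6033, -0.2731, 0.2072]
tcp_rot: [2.205, 2.22, 0.004]
force: [-0.1, 0.7, 0.1]
width: 0.0869
```

>>> step_arm(rows=[0,0,0,0,0,0,0])

```text
time: 31.9
tool_pos: [0.6028, -0.2774, 0.2057]
tcp_rot: [2.212, 2.215, 0.003]
force: [0.5, 0.6, -0.5]
width: 0.0871
```

```bash
python3 -c "
from h import *;st();go(.5974,-.2689,.12,90)"
```

```text
t 31.9 tcp [ 0.6028 -0.2774  0.2057] yaw(x axis) 90.1 z [ 0.009 -0.007 -1.   ] F [ 0.5  0.6 -0.5] w 0.0871 q [ 0.93  0.44 -0.74  1.43  0.3   1.37  0.19]
shift [ 0.0091 -0.0062  0.0856] turn [0.5 0.4 0.1]
```

>>> step_arm(rows=[0.5,0.4,0,0.009,-0.006,0.02,0,0,0,0,0,-0.001,0.04,0,0,0,0,0,0,0.015,0,0,0,0,0,0,0,0])

```text
time: 32.4
tool_pos: [0.5942, -0.2608, 0.1266]
tcp_rot: [-2.21, -2.227, -0.002]
force: [-0.1, 0.0, 1.2]
width: 0.0869
```

```bash
python3 -c "
from h import *;st();go(.5974,-.2689,.047,90)"
```

```text
t 32.4 tcp [ 0.5942 -0.2608  0.1266] yaw(x axis) 90.5 z [-0.002  0.004 -1.   ] F [-0.1  0.   1.2] w 0.0869 q [ 0.93  0.48 -0.73  1.55  0.33  1.24  0.15]
shift [-0.0084  0.0033  0.0795] turn [-0.1 -0.2  0.5]
```

>>> step_arm(rows=[0,-0.2,0.5,-0.008,0.003,0.01,0,0,0,0,0,0,0.03,0,0,0,0,0,-0.001,0.03,0,0,0,0,0,0,0,0])

```text
time: 32.9
tool_pos: [0.5998, -0.2708, 0.0587]
tcp_rot: [2.219, 2.215, 0.0]
force: [-0.5, 0.0, 0.8]
width: 0.0871
```

```bash
python3 -c "
from h import *;st();go(.5974,-.2689,.047,90)"
```

```text
t 32.9 tcp [ 0.5998 -0.2708  0.0587] yaw(x axis) 89.9 z [ 0.005 -0.005 -1.   ] F [-0.5  0.   0.8] w 0.0871 q [ 0.9   0.55 -0.69  1.59  0.38  1.13  0.12]
shift [ 0.002  -0.0025  0.0117] turn [ 0.3  0.3 -0.1]
```

>>> step_arm(rows=[0.3,0.3,0,0.002,-0.0025,0.01,0,0,0,0,0,0,0.001,0.5,0,0,0,0,0,0.001,1,0,0,0,0,0,0.001,1,0,0,0,0,0,0.001,1,0,0,0,0,0,0.001,1,0,0,0,0,0,0.001,1])

```text
time: 33.78
tool_pos: [0.6006, -0.2703, 0.0477]
tcp_rot: [2.22, 2.214, 0.003]
force: [-3.2, 0.5, 7.6]
width: 0.0422
```

```bash
python3 -c "
from h import *;st()"
```

```text
t 33.775 tcp [ 0.6006 -0.2703  0.0477] yaw(x axis) 89.8 z [ 0.006 -0.003 -1.   ] F [-3.2  0.5  7.6] w 0.0422 q [ 0.9   0.56 -0.69  1.6   0.39  1.11  0.11]
```

>>> step_arm(rows=[0,0,0,0,0,-0.02,1,0,0,0,0,0,-0.04,1,0,0,0,0,0,-0.05,1,0,0,0,0.007,-0.03,-0.02,1,0,0,0,0.012,-0.05,0,1,0,0,0,0.01,-0.045,0,1,0,0,0,0.005,-0.02,0,1,0,0,0,0,0,0,1])

```text
time: 34.78
tool_pos: [0.4536, -0.2337, 0.1875]
tcp_rot: [2.212, 2.211, 0.005]
force: [0.0, 0.8, -1.2]
width: 0.0421
```

```bash
python3 -c "
from h import *;st();go(.4435,-.2345,.10,90)"
```

```text
t 34.775 tcp [ 0.4536 -0.2337  0.1875] yaw(x axis) 90.0 z [ 0.012 -0.008 -1.   ] F [ 0.   0.8 -1.2] w 0.0421 q [ 1.19  0.08 -0.8   1.83  0.06  1.24  0.38]
shift [-0.0001 -0.0112  0.0874] turn [ 0.7  0.5 -0. ]
```

>>> step_arm(rows=[0.7,0.5,0,0,-0.011,0.02,1,0,0,0,0,-0.001,0.04,1,0,0,0,0,0,0.02,1,0,0,0,0,0,0,1])

```text
time: 35.28
tool_pos: [0.443, -0.2335, 0.103]
tcp_rot: [-2.217, -2.222, -0.004]
force: [-0.6, 0.2, 0.2]
width: 0.0418
```

```bash
python3 -c "
from h import *;st();go(.4435,-.2345,.054,90)"
```

```text
t 35.275 tcp [ 0.443  -0.2335  0.103 ] yaw(x axis) 90.1 z [-0.     0.004 -1.   ] F [-0.6  0.2  0.2] w 0.0418 q [ 1.17  0.17 -0.79  1.94  0.13  1.09  0.33]
shift [-0.0012  0.0005  0.049 ] turn [-0.  -0.2  0.1]
```

>>> step_arm(rows=[0,-0.2,0,-0.001,0,0.015,1,0,0,0,0,-0.001,0.015,1,0,0,0,0,0,0.006,1])

```text
time: 35.65
tool_pos: [0.4433, -0.2347, 0.0653]
tcp_rot: [2.218, 2.224, 0.002]
force: [0.5, 0.0, -0.1]
width: 0.0417
```

```bash
python3 -c "
from h import *;st();go(.4435,-.2345,.054,90)"
```

```text
t 35.65 tcp [ 0.4433 -0.2347  0.0653] yaw(x axis) 90.2 z [ 0.001  0.    -1.   ] F [ 0.5  0.  -0.1] w 0.0417 q [ 1.15  0.22 -0.78  1.97  0.18  1.02  0.29]
shift [0.0002 0.0002 0.0113] turn [ 0.1 -0.   0.2]
```

>>> step_arm(rows=[0,0,0,0,0,0.006,1,0,0,0,0,0,0.004,1])

```text
time: 35.9
tool_pos: [0.4435, -0.2347, 0.0548]
tcp_rot: [2.217, 2.224, 0.002]
force: [-0.5, -0.7, -0.6]
width: 0.0419
```

>>> step_arm(rows=[0,0,0,0,0,0.003,1])

```text
time: 36.02
tool_pos: [0.4437, -0.2351, 0.0534]
tcp_rot: [2.218, 2.224, -0.0]
force: [-9.6, 3.3, 26.7]
width: 0.0423
```

>>> step_arm(rows=[0,0,0,0,0,0,0.5,0,0,0,0,0,0,0,0,0,0,0,0,0,0,0,0,0,0,0,0,0,0,0,0,0,0,-0.02,0,0,0,0,0,0,-0.05,0,0,0,0,0,0,-0.06,0,0,0,0,0,0,-0.06,0])

```text
time: 37.02
tool_pos: [0.441, -0.2338, 0.2444]
tcp_rot: [-2.213, -2.22, 0.001]
force: [1.3, -1.2, 0.3]
width: 0.0864
```

>>> step_arm(rows=[0,0,0,-0.04,0,-0.03,0,0,0,0,-0.05,0,0,0,0,0,0,-0.055,0,0,0,0,0,0,-0.055,0,0,0,0,0,0,-0.055,-0.01,0,0,0,0,0,-0.055,-0.02,0,0,0,0,0,-0.055,-0.02,0,0,0,0,0,0,0,0,0])

```text
time: 38.02
tool_pos: [0.395, -0.6116, 0.2809]
tcp_rot: [2.211, 2.224, -0.004]
force: [0.7, 1.0, -0.8]
width: 0.0871
```

```bash
python3 - <<'E'
import fit as F
from fit import *
st()
for cam in("top","side"):
    F.CAM=cam;p,d=snapshot(cam);cv2.imwrite(f"pics/{cam}9.png",p[:,:,::-1]);P=cloud(cam,d);print(cam)
    for nm,k,v,z0 in[("pan","pan",[.43,-.111,0.],.006),("bowl","bowl",[.433,.115],.006),("green","jar",[.431,.24],.006),("red","jar",[.444,-.234],.006),("yel","jar",[.616,.263],0)]:
        F.H=.016 if z0 else .008
        try: print(nm,end=" ");F.fit(k,None,P,v,z0=z0,m=35 if cam=="top" else 50)
        except Exception as e: print(e)
    hsv=cv2.cvtColor(p,cv2.COLOR_RGB2HSV)
    Q=P[np.isfinite(P[...,2])]
    m=(P[...,2]>.05)&(P[...,2]<.1)&(abs(P[...,0]-.43)<.09)&(P[...,1]>-.18)&(P[...,1]<-.02);a=P[m]
    t=a[a[:,2]>.072];print("cup pts",len(a),t[:,:2].mean(0),a.max(0),a.min(0))
E
```

```text
t 38.025 tcp [ 0.395  -0.6116  0.2809] yaw(x axis) 90.3 z [ 0.002 -0.006 -1.   ] F [ 0.7  1.  -0.8] w 0.0871 q [ 1.33  0.54 -0.61  1.11  0.3   1.57  0.8 ]
top
pan pan [ 0.4302 -0.1135  0.0342] deg 2.0 res 489.1 of 205.0
bowl bowl [0.4337 0.114 ]  res 426.7 of 128.0
green jar [0.4324 0.2388]  res 13.4 of 366.0
red jar [ 0.443  -0.2373]  res 9.6 of 327.0
yel jar [0.6171 0.2617]  res 10.6 of 393.0
cup pts 165 [ 0.43061573 -0.09007322] [ 0.44988264 -0.03995805  0.08189594] [ 0.41086738 -0.13025979  0.05343376]
side
pan pan [ 0.4304 -0.1094  0.08  ] deg 4.6 res 194.5 of 769.0
bowl bowl [0.43   0.1184]  res 19.2 of 773.0
green jar [0.4297 0.2433]  res 41.2 of 820.0
red jar [ 0.4393 -0.2299]  res 26.2 of 469.0
yel jar [0.614  0.2654]  res 34.6 of 725.0
cup pts 310 [ 0.4285333 -0.1044485] [ 0.45041446 -0.03549915  0.07832271] [ 0.4067483  -0.13124379  0.05026119]
```

View pics/top9.png

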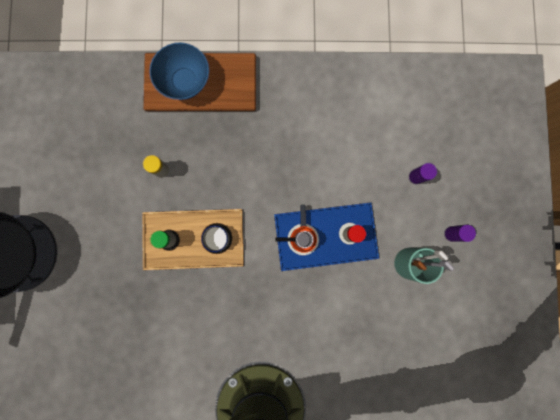

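View pics/side9.png

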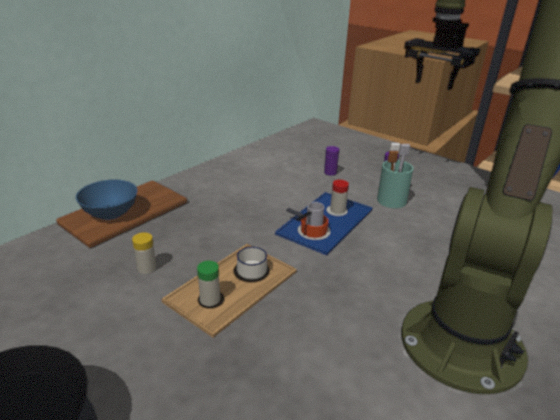

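```bash
python3 -c "
from h import *
a=cv2.imread('pics/top0.png')[235:290,385:460].astype(int);b=cv2.imread('pics/top9.png')[235:290,385:460].astype(int)
print('holder diff',abs(a-b).mean())
manip.close_job();st()"
```

```text
holder diff 1.6917171717171717
the job is handed in; nothing more can be done
the job is handed in; nothing more can be done
```

Both kits are made up and the job is handed in, at about 38 s of the 128 s allowed. The gripper is clear of everything.

**Placement:** Measured against its mark in the same camera view, each part is within these distances. The allowance is 14 mm.

| Part | Mark | Distance from mark |
|---|---|---|
| Saucepan | blue, large | about 2 mm, measured before the cup went in |
| Red jar | blue, small | about 3 mm |
| Bowl | wood, large | about 3 mm |
| Green jar | wood, small | about 2.5 mm |

**Cup:** It stands inside the pan. I felt it touch the pan floor at the expected height. It was placed with its handle pointing left (+y) and the pan's pointing forward (+x), about 90° apart, and the last pictures show them like that.

**Left alone:** The yellow jar reads the same position as at the start, to about 1 mm. The holder's picture is unchanged, and both purple jars look untouched.

**Checks that disagreed or failed:**
- The two cameras differ by a steady 3 mm in x and 5 mm in y, so I worked from their average.
- In the final check the top-view outline fits for the pan and bowl failed, as did the side-view fit for the pan with the cup in it. For those I relied on the side view (bowl), the earlier side-view fit (pan), and the pictures.

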